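# Load the drilling jig with bracket castings and set its bush plate

### The job

Load the drilling jig: wind the handwheel until the bush plate's index line is back at the loading line (the long line with one dot) or behind it, then lay every bracket casting on the bench into a pocket that its outline fits, fully home and flat, left-hand and right-hand ones each in their own kind of pocket. When all are in, wind the bush plate forward until its index line stands on the drilling line (the long line with two dots). Leave the other things on the bench where they are.

Things in the scene. Friction and masses are not known exactly. Their poses are not given: they have to be found in the camera images.
- jig: Drilling jig, fixed to the bench, 320 (x) by 195 mm (y): plate (top at z = 29 mm) with a row of four L-shaped pockets along x (at y = 0, tabs to -y), then on two rails a bush plate moved along y by a screw (axis x = 0, z = 78 mm), bearing block (y -148 to -128, 60 wide, 100 high) and handwheel at the -y end. Origin on the bench under the middle of the row; yaw varies.
- bush_plate (a joint): Sliding plate with four 12 mm bush holes, 292 by 42 mm, 10 thick, underside 8 mm above the pocket plate, 97 mm high nut block on its rear. Value in m, 0 at rear stop, grows to +y (pockets), front stop 0.048; front edge at jig y = -56 mm + value. Index line at its +x end, scale bar beside it: loading line (one dot) 0.010, drilling line (two dots) 0.040. Starts partly over the pockets; stays put.
- handwheel (a joint): Handwheel angle, rad. 8 mm of bush plate per turn: angle = 2 pi x plate value / 8 mm. Grows clockwise as seen from the -y end looking along +y; that drives the plate forward (+y). At whole turns the handle is straight above the axis, a quarter turn later at the jig's +x side. Needs about 2 N at the handle.
- wheel_centre (a point): Centre of the handwheel's outer (-y) face, on the screw axis: jig x = 0, y = -162 mm, 78 mm above the bench. Wheel 80 mm diameter, 12 mm thick; it turns but does not travel.
- crank_handle (a point): Grip point of the wheel's crank handle, 46 mm out from the wheel face (jig y = -208 mm), 32 mm from the axis; goes round with the wheel. The handle is a free-spinning black sleeve, 18 mm diameter, parallel to the screw, from 10 to 72 mm off the wheel face; pinch it from above across its diameter (fingers close along the jig's x).
- pocket1 (a point): Pocket 1 (1 is at the jig's -x end), for a left-hand bracket: L cutout 9 mm deep, 2 mm wider than the foot on each side, tab end to -y. Point on its floor, 20 mm above the bench, where a seated bracket's origin lies, with the bracket's axes along this point's axes (the jig's).
- pocket2 (a point): Pocket 2 (1 is at the jig's -x end), for a right-hand bracket: L cutout 9 mm deep, 2 mm wider than the foot on each side, tab end to -y. Point on its floor, 20 mm above the bench, where a seated bracket's origin lies, with the bracket's axes along this point's axes (the jig's).
- pocket3 (a point): Pocket 3 (1 is at the jig's -x end), for a left-hand bracket: L cutout 9 mm deep, 2 mm wider than the foot on each side, tab end to -y. Point on its floor, 20 mm above the bench, where a seated bracket's origin lies, with the bracket's axes along this point's axes (the jig's).
- pocket4 (a point): Pocket 4 (1 is at the jig's -x end), for a right-hand bracket: L cutout 9 mm deep, 2 mm wider than the foot on each side, tab end to -y. Point on its floor, 20 mm above the bench, where a seated bracket's origin lies, with the bracket's axes along this point's axes (the jig's).
- bracket_l1: Left-hand bracket casting, aluminium, 200 g. L-shaped foot 12 mm thick: 44 (x) by 34 mm (y) plus a tab at x -22 to -2 mm with a round boss, from the -y edge out to y = -37 mm. In its middle an upright lug along x, 12 mm thick, 34 wide, round top 46 mm up: grip its flat faces (fingers close along y). Origin: underside, middle of the 44 x 34 part; z up. Starts on its foot left of the jig, any yaw. May be absent.
- bracket_l2: Left-hand bracket casting, aluminium, 200 g. L-shaped foot 12 mm thick: 44 (x) by 34 mm (y) plus a tab at x -22 to -2 mm with a round boss, from the -y edge out to y = -37 mm. In its middle an upright lug along x, 12 mm thick, 34 wide, round top 46 mm up: grip its flat faces (fingers close along y). Origin: underside, middle of the 44 x 34 part; z up. Starts on its foot left of the jig, any yaw. May be absent.
- bracket_r1: Right-hand bracket casting, aluminium, 200 g. L-shaped foot 12 mm thick: 44 (x) by 34 mm (y) plus a tab at x 2 to 22 mm with a round boss, from the -y edge out to y = -37 mm. In its middle an upright lug along x, 12 mm thick, 34 wide, round top 46 mm up: grip its flat faces (fingers close along y). Origin: underside, middle of the 44 x 34 part; z up. Starts on its foot left of the jig, any yaw. May be absent.
- bracket_r2: Right-hand bracket casting, aluminium, 200 g. L-shaped foot 12 mm thick: 44 (x) by 34 mm (y) plus a tab at x 2 to 22 mm with a round boss, from the -y edge out to y = -37 mm. In its middle an upright lug along x, 12 mm thick, 34 wide, round top 46 mm up: grip its flat faces (fingers close along y). Origin: underside, middle of the 44 x 34 part; z up. Starts on its foot left of the jig, any yaw. May be absent.
- vblock: Bystander: steel V-block, X-shaped profile, 70 by 54 by 54 mm. Origin under its middle. Not to be moved.
- oil_bottle: Bystander: small white squeeze bottle, 38 mm diameter, 100 mm tall, standing to the right of the jig. Origin under its middle. Not to be moved.
- hammer: Bystander: hammer 260 mm long with a wooden handle, lying on the bench to the right. Not to be moved.
Mind the look-alikes: they are no part of the job. What is shaped like the bracket_r2 but red or yellow is not meant.

How it is judged (in metres and radians):
On the way, in this order (a step that is already met when the one before it is completed fails the run):
1. the bush plate is wound back to the loading line or behind it (within 1.5 mm) (value of joint bush_plate below 0.0115 m), for 0.2 s.
2. every bracket present is fully home in a pocket of its own hand (((horizontal distance between bracket_l1 and pocket1 below 0.005 m and z of bracket_l1 in the frame of pocket1 below 0.0025 m and angle between the x axis of bracket_l1 and the x axis of pocket1, either way round below 0.15 rad) or (horizontal distance between bracket_l1 and pocket3 below 0.005 m and z of bracket_l1 in the frame of pocket3 below 0.0025 m and angle between the x axis of bracket_l1 and the x axis of pocket3, either way round below 0.15 rad)) and angle between each of bracket_l1, bracket_l2, bracket_r1, bracket_r2's own z axis and vertical below 0.06 rad and linear speed of each of bracket_l1, bracket_l2, bracket_r1, bracket_r2 below 0.03 m/s and ((horizontal distance between bracket_l2 and pocket1 below 0.005 m and z of bracket_l2 in the frame of pocket1 below 0.0025 m and angle between the x axis of bracket_l2 and the x axis of pocket1, either way round below 0.15 rad) or (horizontal distance between bracket_l2 and pocket3 below 0.005 m and z of bracket_l2 in the frame of pocket3 below 0.0025 m and angle between the x axis of bracket_l2 and the x axis of pocket3, either way round below 0.15 rad)) and ((horizontal distance between bracket_r1 and pocket2 below 0.005 m and z of bracket_r1 in the frame of pocket2 below 0.0025 m and angle between the x axis of bracket_r1 and the x axis of pocket2, either way round below 0.15 rad) or (horizontal distance between bracket_r1 and pocket4 below 0.005 m and z of bracket_r1 in the frame of pocket4 below 0.0025 m and angle between the x axis of bracket_r1 and the x axis of pocket4, either way round below 0.15 rad)) and ((horizontal distance between bracket_r2 and pocket2 below 0.005 m and z of bracket_r2 in the frame of pocket2 below 0.0025 m and angle between the x axis of bracket_r2 and the x axis of pocket2, either way round below 0.15 rad) or (horizontal distance between bracket_r2 and pocket4 below 0.005 m and z of bracket_r2 in the frame of pocket4 below 0.0025 m and angle between the x axis of bracket_r2 and the x axis of pocket4, either way round below 0.15 rad))), for 0.2 s.
At the end, for the whole second after the job is handed in: Every bracket present lies fully home in a pocket of its own hand (its origin within 5 mm of the pocket's point sideways and no more than 2.5 mm above the floor, flat within 0.06 rad), at rest, and the bush plate stands still with its index line within 2.5 mm of the drilling line (all of step 2 and value of joint bush_plate between 0.0375 and 0.0425 m and velocity of joint bush_plate between -0.003 and 0.003 m/s); the robot touches nothing.
It fails at once if the V-block is moved by more than 25 mm (distance of vblock from where it was at the start of the episode above 0.025 m).
It fails at once if the oil bottle is moved by more than 25 mm (distance of oil_bottle from where it was at the start of the episode above 0.025 m).
It fails at once if the hammer is moved by more than 25 mm (distance of hammer from where it was at the start of the episode above 0.025 m).
Of bracket_l1, bracket_l2, bracket_r1, bracket_r2 only 2 to 4 are there at a start; the rules pass over those that are not, and their reading is None.
At some moment in a run one of bracket_l1, bracket_l2, bracket_r1, bracket_r2 may be knocked a few centimetres aside while the robot is not near it.
Once in a run the grip may slacken for a moment while it holds something.
It also fails if it takes over 210 s, if anything falls off the work surface, if the arm or the gripper's body presses on something with over 40 N, if the wrist force passes 120 N, or if a joint passes its speed limit or range.

### The arm

A 6-joint arm with a two-finger parallel gripper is mounted at the origin on the work surface. World frame = base frame: x ahead of the robot, y to its left, z up, the work surface at z = 0. Lengths are in mm, angles in rad, forces in N, time in s.
With the tool pointing down it reaches from about 350 to 775 mm from the base axis. Payload 7.3 kg.
Tool frame: the origin (TCP) lies between the finger pads; the fingertips stand 14 mm ahead of it and the grasp point (between the pads) lies 5 mm behind it; y points along the fingers, z is the direction in which the jaws open and shut, and the axes are right-handed (so a half turn about y gives the same grasp; the last joint's range is limited). The gripper opens to 92 mm and grips with 3 to 60 N. Pads are 19 mm wide; open, the fingers measure 130 mm over their backs; the gripper's body (75 mm by 190 mm) begins 47 mm behind the grasp point.
Start: joints at [-1.374, 0.342, 1.524, -0, 1.275, -0.146], TCP at [176.489, -494.465, 240.741] pointing down, gripper open.
Joint ranges: [-2.53, 2.53], [-0.77, 2.02], [0.04, 2.7], [-1, 4.14], [0.28, 2.66], [-3.11, 3.11]. Speed limits (rad/s): [2.57, 2.57, 3.14, 3.14, 3.14, 3.14].

### API

Orientations are given as [roll, pitch, yaw] about the fixed x, y, z axes, in that order (R = Rz(yaw) Ry(pitch) Rx(roll)).
In Python, from plant import bot, vision, order gives the robot as it stands.
- The arm moves only by the tool apply_moves, never from a script. Its argument "rows" is a list of rows, each a list of 3 entries, a list of its own where there are three numbers: the shift along the tool's x, y, z in cm, then the turn about the tool's y in rad, then the finger opening in cm, from 0 to 9.18. A call has 1 to 5 rows; each row is the pose to reach, as a shift and turn from the pose measured when the call began, along the tool's axes at that moment; what a row does not reach only later rows make up. A row lasts 1/8 s, in which the tool goes at most 62.5 mm and 10.7 degrees, less where a joint would pass 70% of its speed; a pose out of reach is approached as far as the arm can. A call with a gripper value outside its range is refused whole. The fingers move at their own pace and stop on an object; the grip force is fixed at half the most. Time passes only in rows, so rows that repeat a pose let the fingers close. It gives the time, the measured TCP pose, the force and the opening at its end, in the units of the state.
- bot.get_obs(): the state, without advancing time (a new reading comes with each control period).
- vision.capture(name): name is "side" or "top" or "wrist"; returns the picture (400x640x3 uint8, red, green, blue); there is no depth.
- vision.camera_info(name): a dict with "mtx" (3x3 intrinsics, pixels), "distortion" ([k1, k2, p1, p2, k3] as OpenCV has them; the pictures are not rectified), "rvec" (rotation vector, rad) and "tvec" (3), from world to camera coordinates, as OpenCV has them. Camera axes: x right, y down, z forward; pixel columns grow to the right and rows downward; lengths in mm; the calibration is good to about 2 mm. A picture is of the moment at which its call begins: read the wrist's pose just before it. camera_info takes no time and is no camera call; for the wrist camera it gives the pose at the moment of the call.
- order.close_job(): hands the job in, once; it reports no verdict.
The state is a dict: "time": time; "joint_positions": joint angles; "dq": joint speeds; "tau": joint torques, N m; "tool_pos": TCP position; "tcp_rot": TCP orientation; "contact_force": force on the tool from outside, world axes, zero at the start; "moment": the same for the moment, N m; "grip_width": finger opening in mm.
Only numpy, scipy, OpenCV 4.12 (cv2) and the standard library are available. Lean on these libraries where they do the work, as an engineer would, in place of code of your own. Each camera call takes 0.05 s, during which the arm holds its last target.

## Working session

There is one attempt and no reset: what is moved stays moved. The work goes in short steps, Python scripts to look and compute and a tool call to move; the robot and the scene stay as the last step left them, time stands still between calls to the robot, and variables do not carry over. Pictures are saved under pics/ and viewed, and the job is handed in when it is done.

Besides the shell and the picture viewer there is one more tool, called by a JSON object that holds its "method" and its "body". apply_moves: Moves the arm, as the interface text tells. Its arguments: {"type":"object","properties":{"rows":{"type":"array","items":{"type":"array"}}},"required":["rows"]}

```bash
ls; mkdir -p pics
python3 - <<'E'
from plant import bot,vision,order
import cv2
print(bot.get_obs())
for n in ["side","top","wrist"]:
    im=vision.capture(n); cv2.imwrite(f"pics/{n}0.png",im[:,:,::-1]); print(n,vision.camera_info(n))
E
```

```text
pics
{'time': 0.0, 'joint_positions': array([-1.37399612e+00,  3.42754884e-01,  1.52502347e+00, -8.09557964e-06,
        1.27538064e+00, -1.46030814e-01]), 'dq': array([-0.00074184, -0.00157649, -0.00021393, -0.00066429, -0.0010355 ,
        0.0019291 ]), 'tau': array([-4.74817516e-04, -4.31244600e+01, -2.44220763e+01,  7.14959647e-02,
        5.58614067e-02, -1.14956806e-04]), 'tool_pos': array([ 176.40892332, -494.06720171,  240.02599553]), 'tcp_rot': array([-1.57234712e+00,  2.20263143e-04, -2.79875944e+00]), 'contact_force': array([-0.11868137,  0.98746999,  0.67678512]), 'moment': array([-0.01428492,  0.01374785, -0.00027121]), 'grip_width': 91.74005238848244}
side {'mtx': array([[440.37739563,   0.        , 318.74982589],
       [  0.        , 440.37739563, 195.33120283],
       [  0.        ,   0.        ,   1.        ]]), 'distortion': array([-0.06502386,  0.        ,  0.        ,  0.        ,  0.        ]), 'rvec': array([ 0.06367743, -2.79914529,  1.35951108]), 'tvec': array([ 500.98679609,  142.62142747, 1220.98329603])}
top {'mtx': array([[520.60802159,   0.        , 318.34699958],
       [  0.        , 520.60802159, 201.35441161],
       [  0.        ,   0.        ,   1.        ]]), 'distortion': array([-0.05324412,  0.        ,  0.        ,  0.        ,  0.        ]), 'rvec': array([ 2.15557133, -2.21457355,  0.07039084]), 'tvec': array([ -48.51034128,  512.79907692, 1739.95438281])}
wrist {'mtx': array([[297.05270213,   0.        , 322.57318949],
       [  0.        , 297.05270213, 196.03413944],
       [  0.        ,   0.        ,   1.        ]]), 'distortion': array([-0.00524447,  0.        ,  0.        ,  0.        ,  0.        ]), 'rvec': array([-2.37273288,  1.67418627,  0.237697  ]), 'tvec': array([-525.84079688,  -33.93996509,  390.66572218])}
```

View pics/top0.png

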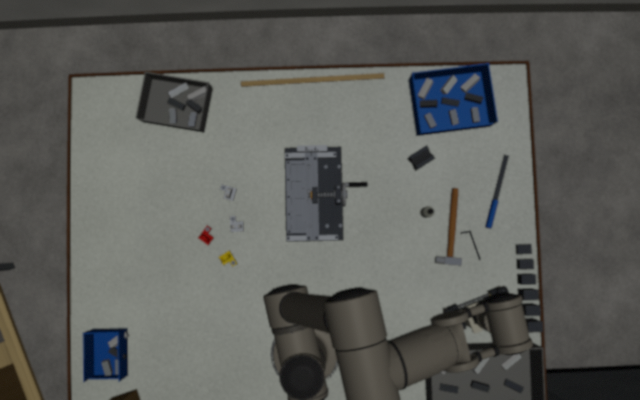

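View pics/side0.png

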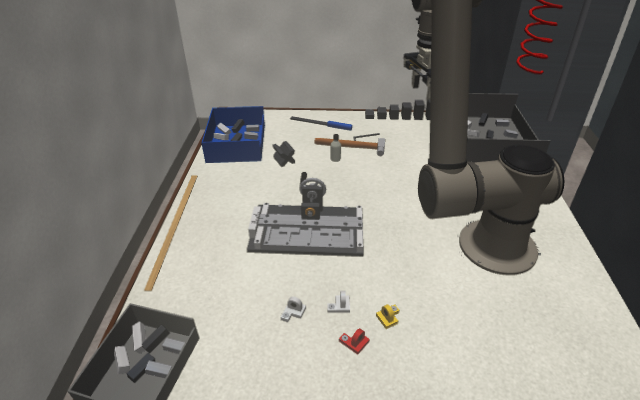

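View pics/wrist0.png

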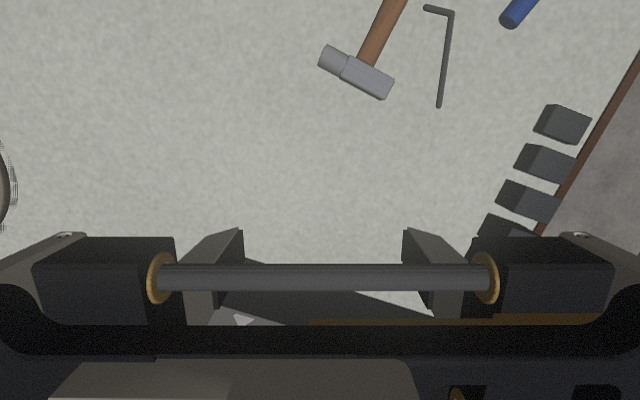

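```bash
cat > h.py <<'E'
import numpy as np, cv2
from plant import bot,vision,order
def ray(ci,px):
    R,_=cv2.Rodrigues(ci["rvec"]); p=cv2.undistortPoints(np.array(px,float).reshape(-1,1,2),ci["mtx"],ci["distortion"]).reshape(-1,2)
    d=np.c_[p,np.ones(len(p))]@R; o=-R.T@np.ravel(ci["tvec"]); return o,d
def onz(ci,px,z):
    o,d=ray(ci,px); return o+d*((z-o[2])/d[:,2])[:,None]
def proj(ci,P):
    return cv2.projectPoints(np.array(P,float).reshape(-1,3),ci["rvec"],ci["tvec"],ci["mtx"],ci["distortion"])[0].reshape(-1,2)
def crop(im,x0,y0,x1,y1,f,fn):
    cv2.imwrite("pics/"+fn,cv2.resize(im[y0:y1,x0:x1,::-1],None,fx=f,fy=f,interpolation=cv2.INTER_CUBIC))
def st():
    o=bot.get_obs(); print("t",round(o["time"],2),"tcp",o["tool_pos"].round(1),o["tcp_rot"].round(4),"F",o["contact_force"].round(1),"w",round(o["grip_width"],1),"q",o["joint_positions"].round(2)); return o
def delta(P,yaw):
    "tool shift cm and turn to TCP P, yaw"
    o=bot.get_obs(); from scipy.spatial.transform import Rotation as Ro
    R=Ro.from_euler("xyz",o["tcp_rot"]).as_matrix()
    a=(yaw-o["tcp_rot"][2]+np.pi/2)%np.pi-np.pi/2
    print("shift cm",(R.T@(np.array(P)-o["tool_pos"])/10).round(2),"turn",round(-a,4))
E
python3 - <<'E'
import cv2
from h import *
t=cv2.imread("pics/top0.png")[:,:,::-1]; s=cv2.imread("pics/side0.png")[:,:,::-1]
crop(t,270,135,380,250,6,"t0j.png"); crop(t,190,170,260,280,6,"t0b.png"); crop(s,240,165,375,260,5,"s0j.png"); crop(s,270,280,410,360,5,"s0b.png")
ci=vision.camera_info("top")
print(onz(ci,[[285,149],[287,241],[342,147]],29).round(1))
E
```

```text
[[ 690.8   45.5   29. ]
 [ 380.8   45.8   29. ]
 [ 692.3 -147.2   29. ]]
```

View pics/t0j.png

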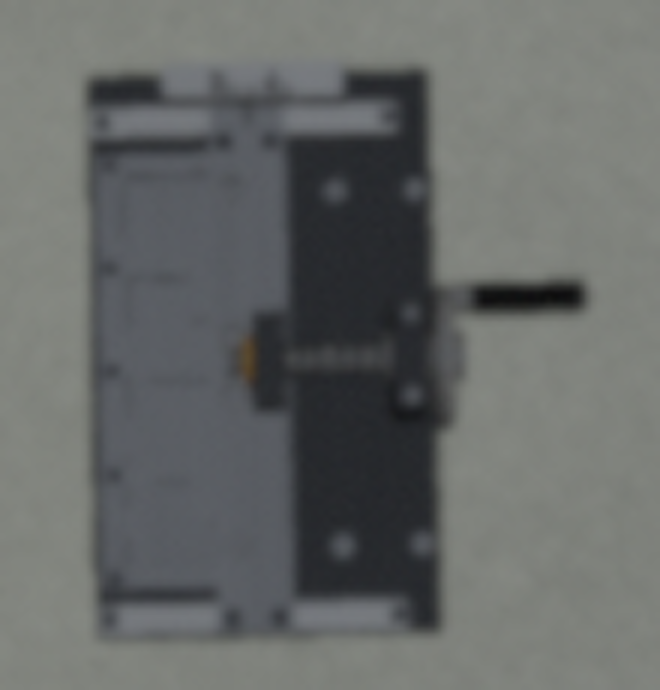

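View pics/t0b.png

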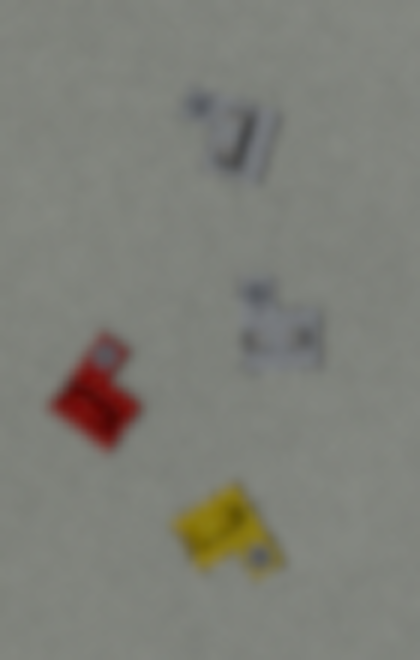

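View pics/s0j.png

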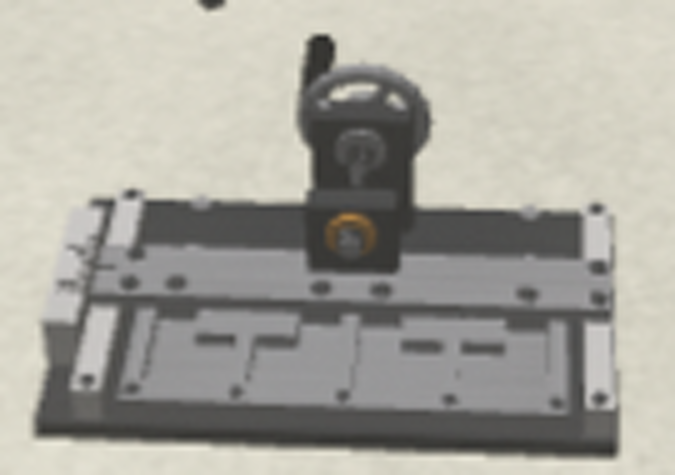

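View pics/s0b.png

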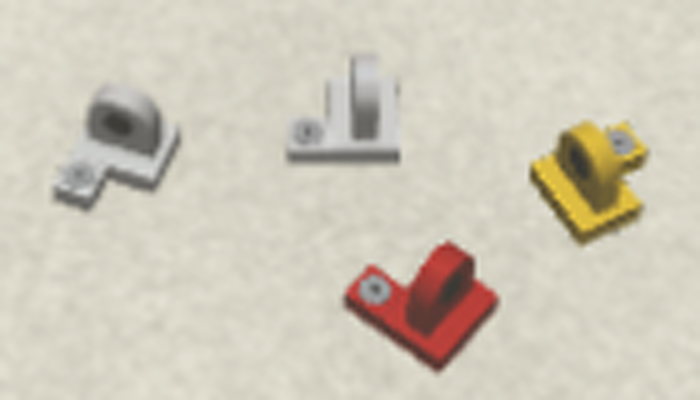

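Run:
```python
from h import *
from scipy.spatial.transform import Rotation as Ro
o=st(); ci=vision.camera_info("wrist"); R,_=cv2.Rodrigues(ci["rvec"]); c=-R.T@ci["tvec"]
T=Ro.from_euler("xyz",o["tcp_rot"]).as_matrix()
print("cam in tool",T.T@(c-o["tool_pos"]),"axes",(T.T@R.T).round(3))
ci=vision.camera_info("top")
for n,p,z in [("upper foot px",[(229,192)],6),("lower",[(236,225)],6)]: print(n,onz(ci,p,z))
delta([480,-150,330],np.pi/2-np.pi)
```

```text
t 0.15 tcp [ 176.4 -494.2  240.2] [-1.5719e+00  2.0000e-04 -2.7988e+00] F [-0.2 -0.5  0.5] w 91.7 q [-1.37  0.34  1.52 -0.    1.28 -0.15]
cam in tool [ -74.81209497 -143.89646182    1.54017449] axes [[ 0.001  0.961  0.277]
 [ 0.    -0.277  0.961]
 [ 1.    -0.001 -0.   ]]
upper foot px [[552.28911168 241.32124972   6.        ]]
lower [[439.25031004 219.22101235   6.        ]]
shift cm [-40.16  -8.95 -22.22] turn -1.228
```

Run:
```python
from h import *
st(); delta([536,-145,300],-np.pi/2)
```

```text
t 0.15 tcp [ 176.4 -494.2  240.2] [-1.5719e+00  2.0000e-04 -2.7988e+00] F [-0.2 -0.5  0.5] w 91.7 q [-1.37  0.34  1.52 -0.    1.28 -0.15]
shift cm [-45.6   -5.95 -20.81] turn -1.228
```

{"method": "apply_moves", "body": {"rows": [[[-45.6,-5.95,-20.8],-1.228,9.1],[[-45.6,-5.95,-20.8],-1.228,9.1],[[-45.6,-5.95,-20.8],-1.228,9.1],[[-45.6,-5.95,-20.8],-1.228,9.1],[[-45.6,-5.95,-20.8],-1.228,9.1]]}}

```text
time: 0.78
tool_pos: [400.1, -276.6, 277.6]
tcp_rot: [-1.571, 0.001, -1.855]
contact_force: [0.6, -1.8, -0.1]
grip_width: 91.0
```

Run:
```python
from h import *
st(); delta([536,-145,300],-np.pi/2)
```

```text
t 0.78 tcp [ 400.1 -276.6  277.6] [-1.5711e+00  8.0000e-04 -1.8554e+00] F [ 0.6 -1.8 -0.1] w 91.0 q [-0.76  0.24  1.56  0.    1.34 -0.48]
shift cm [-16.44  -2.23   9.35] turn -0.2846
```

{"method": "apply_moves", "body": {"rows": [[[-16.4,-2.2,9.4],-0.285,9.1],[[-16.4,-2.2,9.4],-0.285,9.1],[[-16.4,-2.2,9.4],-0.285,9.1],[[-16.4,-2.2,9.4],-0.285,9.1],[[-16.4,-2.2,9.4],-0.285,9.1]]}}

```text
time: 1.4
tool_pos: [536.2, -145.4, 299.1]
tcp_rot: [-1.572, 0.001, -1.569]
contact_force: [0.1, 0.6, -0.3]
grip_width: 91.1
```

Run:
```python
from h import *
o=st(); ci=vision.camera_info("wrist"); im=vision.capture("wrist"); np.savez("pics/w1.npz",**ci); cv2.imwrite("pics/w1.png",im[:,:,::-1])
```

```text
t 1.4 tcp [ 536.2 -145.4  299.1] [-1.5722e+00  9.0000e-04 -1.5693e+00] F [ 0.1  0.6 -0.3] w 91.1 q [-0.4   0.36  1.33  0.    1.45 -0.4 ]
```

View pics/w1.png

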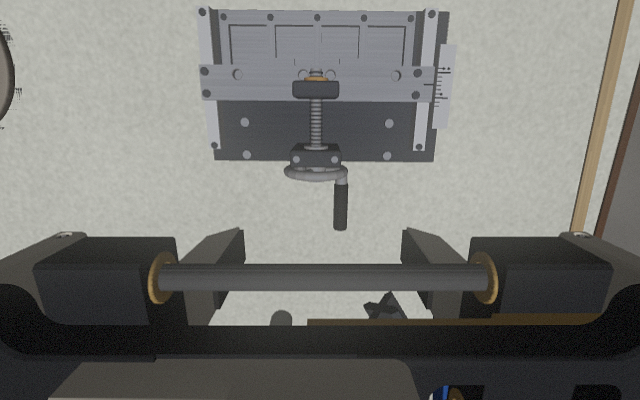

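Run:
```python
from h import *
im=cv2.imread("pics/w1.png")[:,:,::-1]
crop(im,190,0,460,130,2.9,"w1a.png");crop(im,400,30,470,140,7,"w1b.png");crop(im,200,120,450,240,3,"w1c.png")
```

```text
(no output)
```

View pics/w1a.png

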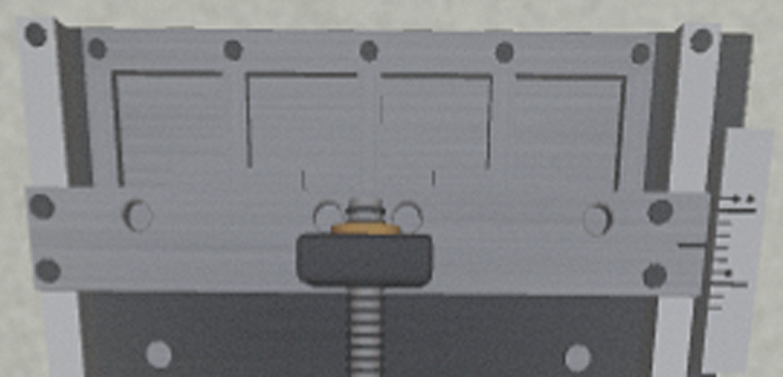

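View pics/w1b.png

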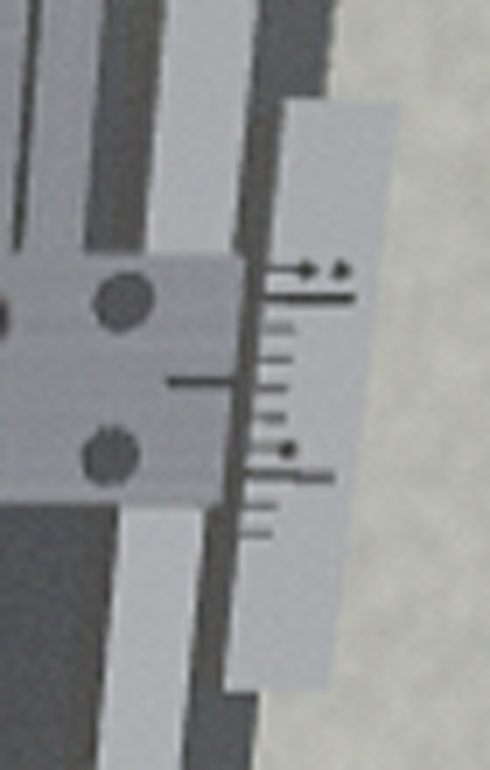

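View pics/w1c.png

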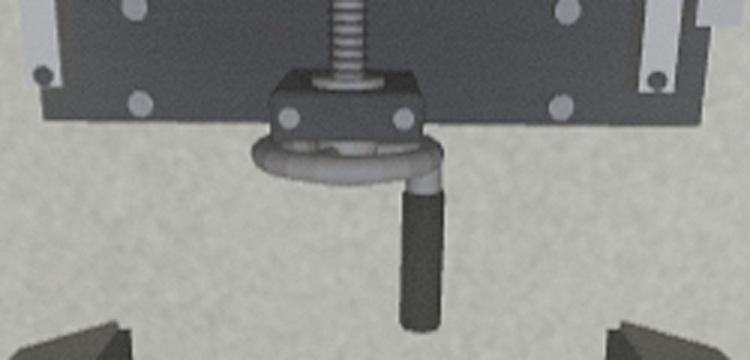

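Run:
```python
from h import *
ci=np.load("pics/w1.npz")
A=lambda l:[(190+x/2.9-.5+.17,y/2.9-.33) for x,y in l]
C=lambda l:[(200+x/3-.33,120+y/3-.33) for x,y in l]
print("plate holes z29\n",onz(ci,A([(97,49),(233,50),(369,51),(505,52),(640,54)]),29).round(1))
print("pocket top edges (112,72),(627,78)",onz(ci,A([(112,72),(247,74),(491,75),(627,78)]),29).round(1))
print("bush plate holes z47\n",onz(ci,A([(138,216),(328,217),(407,217),(597,219)]),47).round(1))
print("bush corners z47\n",onz(ci,A([(24,187),(716,193),(35,290),(700,297)]),47).round(1))
print("block top front z100\n",onz(ci,C([(272,92),(424,96),(290,70),(408,72)]),100).round(1))
for z in (20,0):print("base corners",z,onz(ci,C([(43,120),(701,124)]),z).round(1))
for z in (78,88):print("handle",z,onz(ci,C([(421,325),(423,195)]),z).round(1))
```

```text
plate holes z29
 [[413.1  40.2  29. ]
 [471.2  39.8  29. ]
 [529.3  39.3  29. ]
 [587.4  39.   29. ]
 [645.1  38.3  29. ]]
pocket top edges (112,72),(627,78) [[418.7  31.4  29. ]
 [476.8  30.6  29. ]
 [581.7  30.2  29. ]
 [640.3  29.1  29. ]]
bush plate holes z47
 [[430.3 -28.4  47. ]
 [511.7 -28.8  47. ]
 [545.6 -28.8  47. ]
 [627.1 -29.5  47. ]]
bush corners z47
 [[382.6 -16.8  47. ]
 [677.  -19.1  47. ]
 [382.7 -58.5  47. ]
 [674.4 -61.4  47. ]]
block top front z100
 [[ 499.3 -116.   100. ]
 [ 557.7 -117.5  100. ]
 [ 506.5 -107.6  100. ]
 [ 551.4 -108.4  100. ]]
base corners 20 [[ 380.7 -139.5   20. ]
 [ 695.2 -141.3   20. ]]
base corners 0 [[ 373.4 -142.7    0. ]
 [ 702.6 -144.5    0. ]]
handle 78 [[ 559.5 -220.9   78. ]
 [ 559.3 -162.    78. ]]
handle 88 [[ 558.8 -216.8   88. ]
 [ 558.7 -159.6   88. ]]
```

Run:
```python
from h import *
ci=vision.camera_info("side")
for q in [(320,40),(320,60),(315,85)]:
  o,d=ray(ci,[(240+q[0]/5,165+q[1]/5)]); 
  for y in (-220,-200): print(q,y,(o+d[0]*((y-o[1])/d[0,1])).round(1))
st(); delta([560,-200,130],-np.pi/2-0.007)
```

```text
(320, 40) -220 [ 557.8 -220.    79.8]
(320, 40) -200 [ 555.8 -200.    94. ]
(320, 60) -220 [ 558.2 -220.    64.5]
(320, 60) -200 [ 556.3 -200.    78.9]
(315, 85) -220 [ 562.  -220.    44.9]
(315, 85) -200 [ 559.9 -200.    59.7]
t 1.45 tcp [ 535.7 -146.1  299.2] [-1.5722e+00  8.0000e-04 -1.5707e+00] F [-0.5  0.2  0.7] w 90.9 q [-0.4   0.36  1.33  0.    1.45 -0.4 ]
shift cm [ 5.41 16.92  2.45] turn 0.0071
```

{"method": "apply_moves", "body": {"rows": [[[5.4,5.0,2.4],0.007,6.0],[[5.4,11.0,2.4],0.007,6.0],[[5.4,17.0,2.4],0.007,6.0],[[5.4,22.6,2.4],0.007,6.0],[[5.4,22.6,2.4],0.007,6.0]]}}

```text
time: 2.08
tool_pos: [555.3, -199.8, 68.9]
tcp_rot: [-1.582, 0.006, -1.58]
contact_force: [0.4, 0.1, 0.7]
grip_width: 60.1
```

Run:
```python
from h import *
o=st(); im=vision.capture("side"); crop(im,240,120,375,260,4,"s2.png")
im=vision.capture("wrist"); cv2.imwrite("pics/w2.png",im[:,:,::-1])
```

```text
t 2.08 tcp [ 555.3 -199.8   68.9] [-1.5821  0.0056 -1.5802] F [0.4 0.1 0.7] w 60.1 q [-0.48  0.64  1.53 -0.    0.98 -0.47]
```

View pics/w2.png

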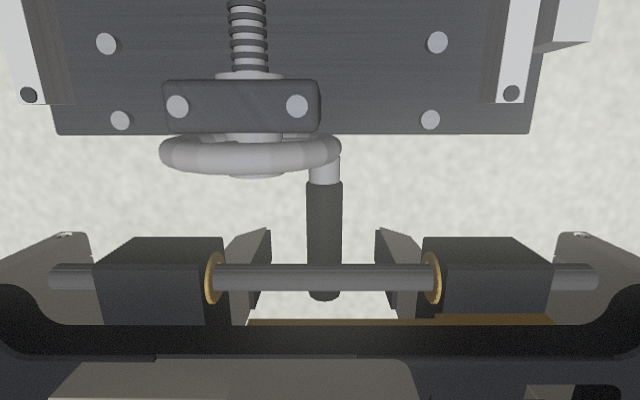

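View pics/s2.png

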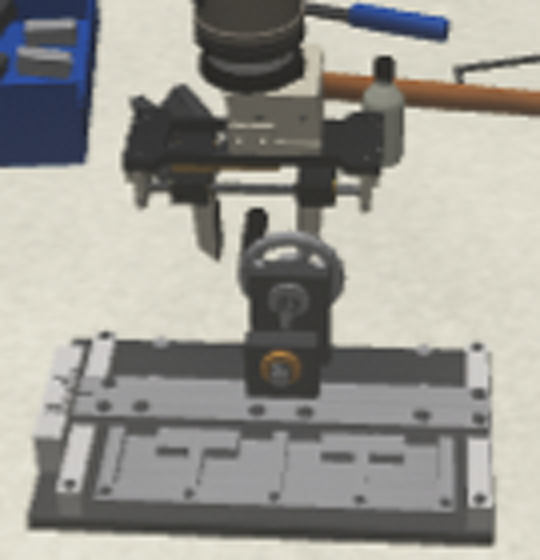

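{"method": "apply_moves", "body": {"rows": [[[0,-0.3,0],0,1.0],[[0,-0.3,0],0,1.0],[[0,-0.3,0],0,1.0],[[0,-0.3,0],0,1.0],[[0,-0.3,0],0,1.0]]}}

```text
time: 2.8
tool_pos: [558.7, -201.2, 77.6]
tcp_rot: [-1.573, 0.0, -1.579]
contact_force: [-2.5, 1.0, 2.5]
grip_width: 17.2
```

Run:
```python
from h import *
o=st(); im=vision.capture("wrist"); cv2.imwrite("pics/w3.png",im[:,:,::-1])
```

```text
t 2.8 tcp [ 558.7 -201.2   77.6] [-1.5733e+00  3.0000e-04 -1.5788e+00] F [-2.5  1.   2.5] w 17.2 q [-0.47  0.63  1.53 -0.    0.99 -0.47]
```

View pics/w3.png

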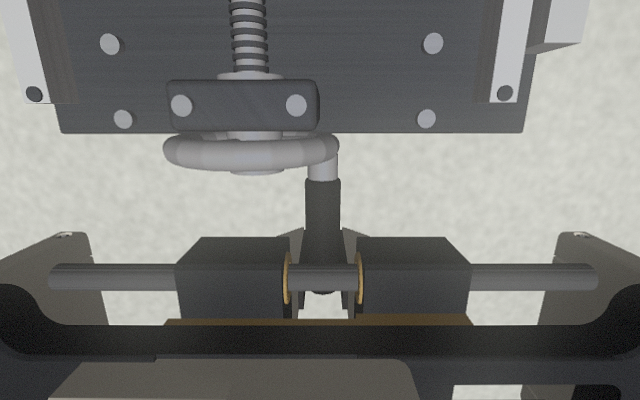

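{"method": "apply_moves", "body": {"rows": [[[0,-0.83,-0.11],0,1.0],[[0,-1.6,-0.43],0,1.0],[[0,-2.26,-0.94],0,1.0],[[0,-2.77,-1.6],0,1.0],[[0,-2.77,-1.6],0,1.0]]}}

```text
time: 3.48
tool_pos: [542.6, -201.1, 106.5]
tcp_rot: [-1.572, -0.0, -1.579]
contact_force: [0.7, 0.8, 4.3]
grip_width: 17.2
```

{"method": "apply_moves", "body": {"rows": [[[0,-0.41,-1.93],0,1.0],[[0,0.39,-3.74],0,1.0],[[0,2.11,-4.73],0,1.0],[[0,4.07,-4.52],0,1.0],[[0,5.54,-3.2],0,1.0]]}}

```text
time: 4.1
tool_pos: [510.1, -200.9, 51.1]
tcp_rot: [-1.573, 0.0, -1.58]
contact_force: [6.2, 5.4, 18.6]
grip_width: 17.1
```

Run:
```python
from h import *
o=st(); im=vision.capture("wrist"); cv2.imwrite("pics/w4.png",im[:,:,::-1])
im=vision.capture("side"); crop(im,240,120,375,260,4,"s4.png"); st()
```

```text
t 4.1 tcp [ 510.1 -200.9   51.1] [-1.5725e+00  1.0000e-04 -1.5799e+00] F [ 6.2  5.4 18.6] w 17.1 q [-0.51  0.6   1.68 -0.    0.86 -0.5 ]
t 4.2 tcp [ 511.7 -200.9   50.6] [-1.5710e+00 -2.0000e-04 -1.5792e+00] F [ 3.  -0.2  0.7] w 17.6 q [-0.51  0.61  1.68 -0.    0.86 -0.5 ]
```

View pics/w4.png

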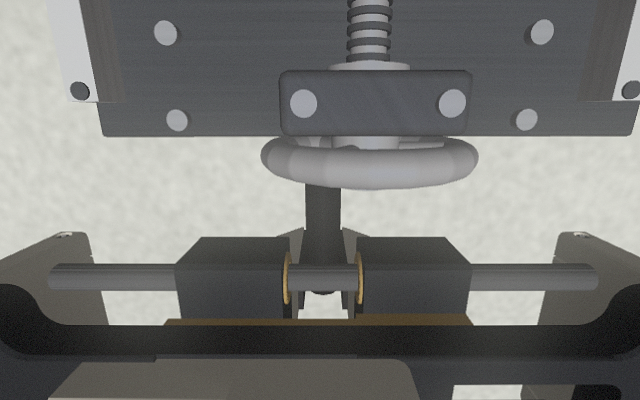

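View pics/s4.png

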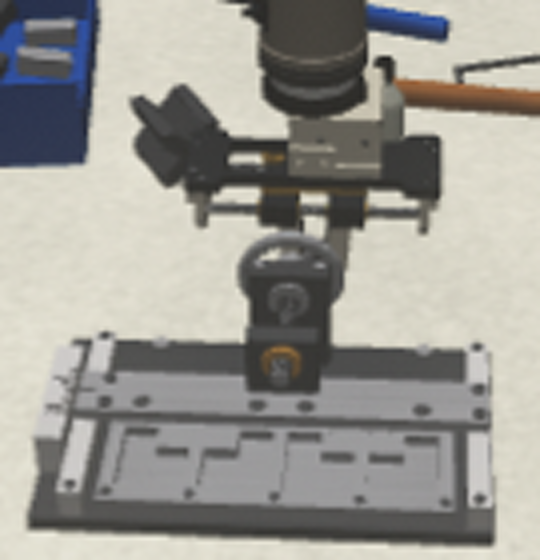

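{"method": "apply_moves", "body": {"rows": [[[0,0.41,1.93],0,1.0],[[0,-0.39,3.7],0,1.0],[[0,-2.11,4.7],0,1.0],[[0,-4.07,4.5],0,1.0],[[0,-5.54,3.15],0,1.0]]}}

```text
time: 4.82
tool_pos: [542.6, -200.9, 105.6]
tcp_rot: [-1.573, 0.0, -1.578]
contact_force: [-4.0, -3.5, -14.0]
grip_width: 17.2
```

Run:
```python
from h import *
o=st(); im=vision.capture("wrist"); st()
```

```text
t 4.83 tcp [ 542.6 -200.9  105.6] [-1.5729e+00  4.0000e-04 -1.5785e+00] F [ -4.   -3.5 -14. ] w 17.2 q [-0.49  0.57  1.55 -0.    1.02 -0.48]
t 4.88 tcp [ 540.2 -201.   106.5] [-1.5758e+00  3.0000e-04 -1.5784e+00] F [-4.1  1.3  1.8] w 17.0 q [-0.49  0.57  1.55 -0.    1.02 -0.48]
```

{"method": "apply_moves", "body": {"rows": [[[0,-0.41,-1.75],0,1.0],[[0,0.39,-3.5],0,1.0],[[0,2.11,-4.5],0,1.0],[[0,4.07,-4.3],0,1.0],[[0,5.54,-2.95],0,1.0]]}}

```text
time: 5.5
tool_pos: [509.0, -200.8, 50.8]
tcp_rot: [-1.578, 0.001, -1.579]
contact_force: [3.9, 2.9, 12.4]
grip_width: 17.1
```

Run:
```python
from h import *
o=st(); im=vision.capture("wrist"); st()
```

```text
t 5.5 tcp [ 509.  -200.8   50.8] [-1.5783e+00  8.0000e-04 -1.5789e+00] F [ 3.9  2.9 12.4] w 17.1 q [-0.51  0.61  1.68 -0.    0.86 -0.5 ]
t 5.55 tcp [ 511.3 -200.7   49.7] [-1.5758e+00  7.0000e-04 -1.5791e+00] F [ 2.9 -1.4 -5.5] w 17.0 q [-0.51  0.61  1.68 -0.    0.86 -0.5 ]
```

{"method": "apply_moves", "body": {"rows": [[[0,0.35,1.93],0,1.0],[[0,-0.45,3.7],0,1.0],[[0,-2.16,4.7],0,1.0],[[0,-4.12,4.5],0,1.0],[[0,-5.6,3.2],0,1.0]]}}

```text
time: 6.18
tool_pos: [542.9, -200.9, 105.6]
tcp_rot: [-1.577, 0.001, -1.578]
contact_force: [-4.0, -2.9, -12.9]
grip_width: 16.9
```

Run:
```python
from h import *
o=st(); im=vision.capture("wrist"); cv2.imwrite("pics/w5.png",im[:,:,::-1])
im=vision.capture("side"); crop(im,240,120,375,260,4,"s5.png");st()
im=vision.capture("top"); crop(im,180,130,380,260,4,"t5.png")
```

```text
t 6.17 tcp [ 542.9 -200.9  105.6] [-1.5767e+00  1.0000e-03 -1.5785e+00] F [ -4.   -2.9 -12.9] w 16.9 q [-0.49  0.58  1.54 -0.    1.03 -0.48]
t 6.28 tcp [ 541.1 -201.   106.3] [-1.5785e+00  1.0000e-03 -1.5793e+00] F [-2.2  0.1  0. ] w 17.1 q [-0.49  0.57  1.55 -0.    1.03 -0.48]
```

View pics/s5.png

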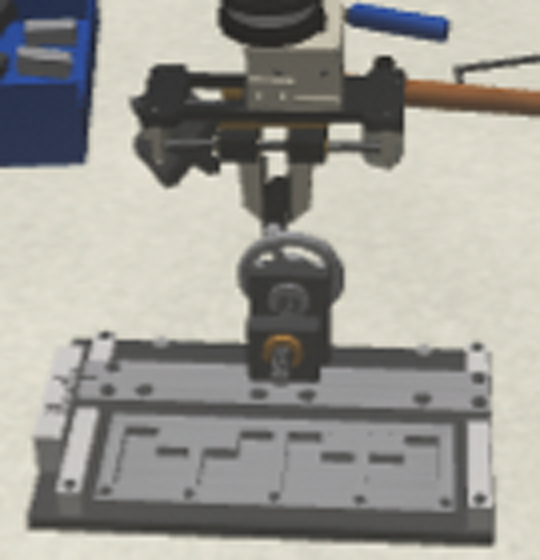

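View pics/t5.png

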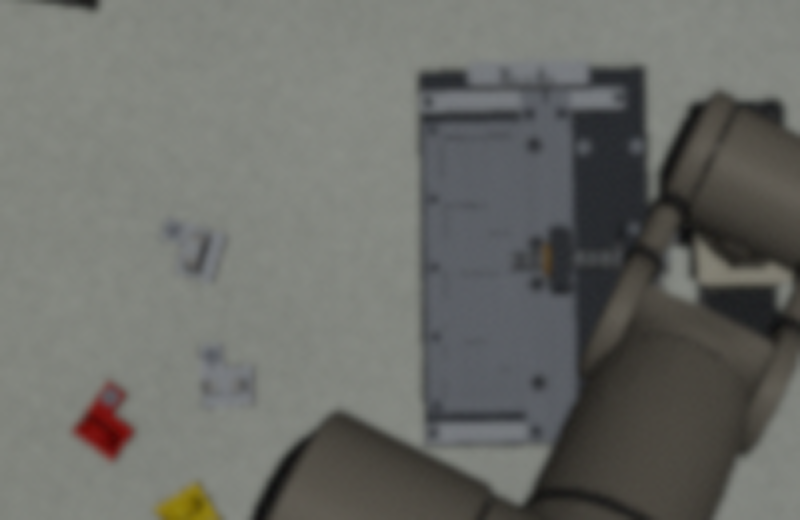

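{"method": "apply_moves", "body": {"rows": [[[0,-0.32,-0.75],0,1.0],[[0,-0.43,-1.5],0,1.0],[[0,-0.43,-1.5],0,1.0],[[0,-0.43,-1.5],0,1.0],[[0,-0.43,-1.5],0,4.0]]}}

```text
time: 6.95
tool_pos: [527.2, -200.8, 110.6]
tcp_rot: [-1.577, 0.001, -1.58]
contact_force: [0.3, -0.1, 0.9]
grip_width: 23.5
```

{"method": "apply_moves", "body": {"rows": [[[0,0,0],0,5.0],[[0,0,0],0,5.0],[[0,-6,0],0,5.0],[[-2,-12,0],0,5.0],[[-4,-17,0],0,5.0]]}}

```text
time: 7.58
tool_pos: [528.7, -160.7, 283.4]
tcp_rot: [-1.575, 0.0, -1.58]
contact_force: [0.6, -0.4, -0.7]
grip_width: 49.7
```

Run:
```python
from h import *
o=st(); ci=vision.camera_info("wrist"); im=vision.capture("wrist"); np.savez("pics/w6.npz",**ci); cv2.imwrite("pics/w6.png",im[:,:,::-1])
```

```text
t 7.58 tcp [ 528.7 -160.7  283.4] [-1.5748e+00  4.0000e-04 -1.5802e+00] F [ 0.6 -0.4 -0.7] w 49.7 q [-0.43  0.37  1.37 -0.    1.41 -0.42]
```

View pics/w6.png

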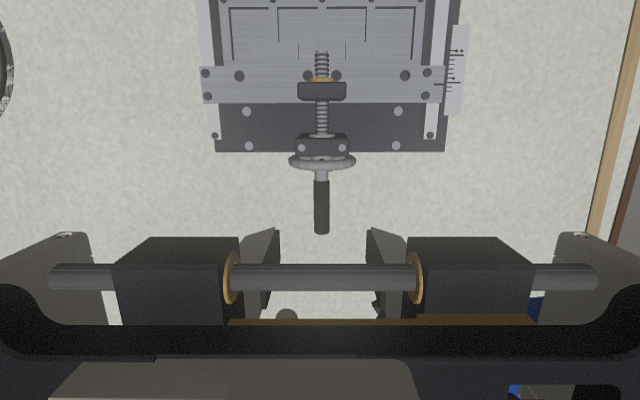

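Run:
```python
from h import *
im=cv2.imread("pics/w6.png")[:,:,::-1]
crop(im,400,15,480,125,7,"w6b.png")
```

```text
(no output)
```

View pics/w6b.png

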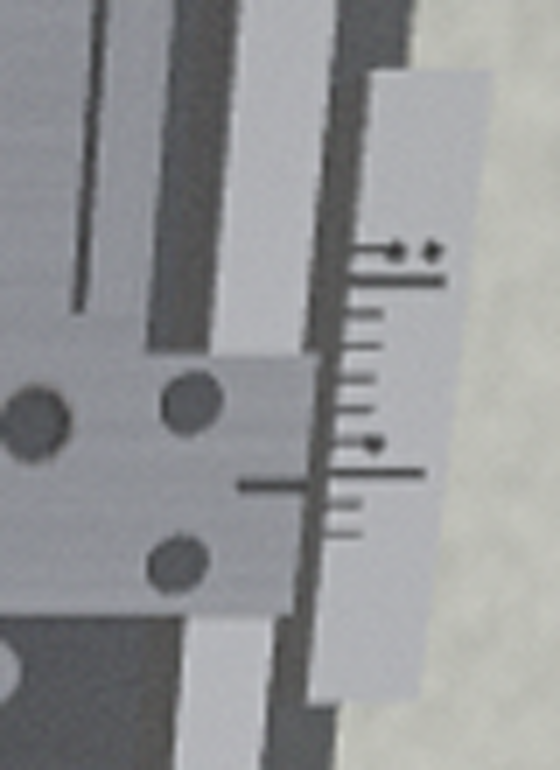

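Run:
```python
from h import *
delta([500,155,240],-np.pi/2)
```

```text
shift cm [-31.4    4.95  -3.36] turn -0.0076
```

{"method": "apply_moves", "body": {"rows": [[[-31.4,0,-3.3],0,9.0],[[-31.4,0,-3.3],0,9.0],[[-31.4,0,-3.3],0,9.0],[[-31.4,4.9,-3.3],0,9.0],[[-31.4,4.9,-3.3],-0.008,9.0]]}}

```text
time: 8.25
tool_pos: [501.4, 145.2, 244.7]
tcp_rot: [-1.563, -0.002, -1.57]
contact_force: [0.3, 0.1, -0.0]
grip_width: 89.0
```

Run:
```python
from h import *
for i in range(3): vision.capture("top")
o=st(); ci=vision.camera_info("wrist"); im=vision.capture("wrist"); np.savez("pics/w7.npz",**ci); cv2.imwrite("pics/w7.png",im[:,:,::-1])
```

```text
t 8.4 tcp [500.5 145.7 243.7] [-1.5666 -0.0027 -1.5652] F [ 0.1  0.4 -0.7] w 90.3 q [ 0.14  0.33  1.53 -0.    1.27  0.13]
```

View pics/w7.png

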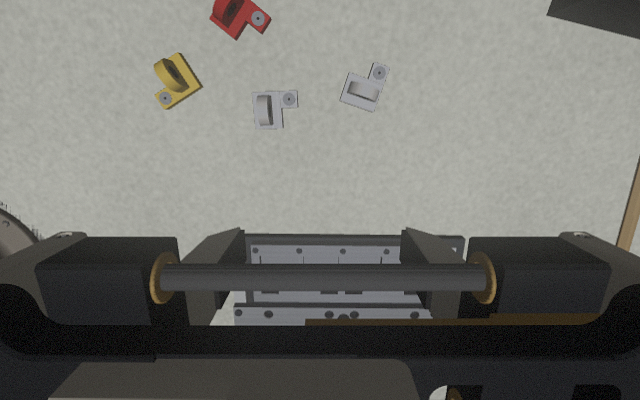

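Run:
```python
from h import *
im=cv2.imread("pics/w7.png")[:,:,::-1]
crop(im,240,50,400,140,5,"w7b.png")
```

```text
(no output)
```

View pics/w7b.png

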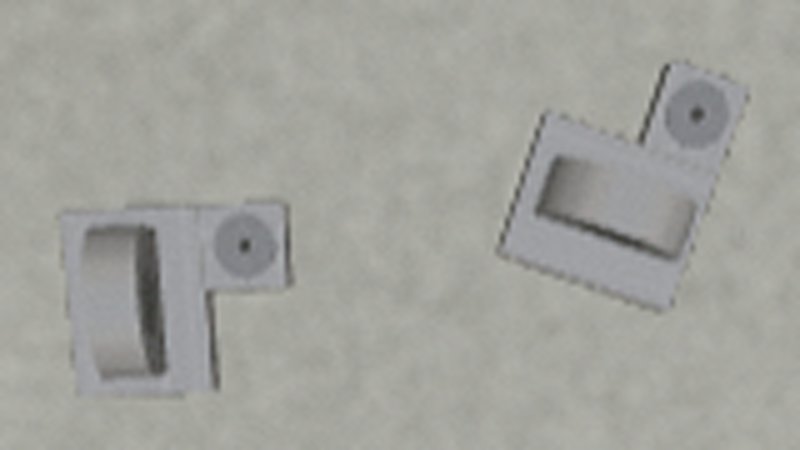

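```bash
cat >> h.py <<'E'
def rigid(M,W):
    M=np.array(M,float);W=np.array(W,float)[:,:2]; mc=M.mean(0);wc=W.mean(0); H=(M-mc).T@(W-wc)
    a=np.arctan2(H[0,1]-H[1,0],H[0,0]+H[1,1]); R=np.array([[np.cos(a),-np.sin(a)],[np.sin(a),np.cos(a)]])
    t=wc-R@mc; return t,a,(M@R.T+t-W)
E
python3 - <<'E'
from h import *
ci=np.load("pics/w7.npz")
C=lambda l:[(240+x/5-.4,50+y/5-.4) for x,y in l]
for n,m,p in [("A",[(22,17),(-22,17),(-22,-17),(22,-37),(2,-37),(2,-17)],[(62,211),(79,393),(216,388),(287,202),(288,288),(209,291)]),
 ("B",[(22,17),(-22,17),(22,-17),(-22,-37),(-2,-37),(-2,-17)],[(498,255),(665,310),(545,113),(748,95),(668,63),(640,148)])]:
    t,a,r=rigid(m,onz(ci,C(p),12)); print(n,t.round(1),round(a,4),r.round(1).tolist())
    b=[(2,-27)]
E
```

```text
A [434.8 218.9] 1.6059 [[-0.3, 0.8], [-0.3, -0.7], [-0.2, -0.8], [-0.0, 0.4], [0.8, 0.1], [-0.0, 0.2]]
B [547.3 238.9] 2.8189 [[-0.6, -0.2], [0.2, -1.6], [-0.2, 0.2], [0.3, 1.0], [0.5, 0.5], [-0.2, 0.1]]
```

Run:
```python
from h import *
st();delta([434.8,218.9,110],1.606-np.pi);delta([434.8,218.9,30],1.606-np.pi)
```

```text
t 8.45 tcp [501.3 144.1 244.5] [-1.5649 -0.003  -1.5675] F [ 0.4 -0.4  0. ] w 90.1 q [ 0.14  0.33  1.53 -0.    1.28  0.13]
shift cm [-7.55 13.39 -6.7 ] turn -0.0319
shift cm [-7.57 21.39 -6.75] turn -0.0319
```

{"method": "apply_moves", "body": {"rows": [[[-7.55,6,-6.7],-0.032,7.0],[[-7.55,13.4,-6.7],-0.032,7.0],[[-7.55,13.4,-6.7],-0.032,7.0],[[-7.55,13.4,-6.7],-0.032,7.0],[[-7.55,13.4,-6.7],-0.032,7.0]]}}

```text
time: 9.07
tool_pos: [437.1, 218.2, 111.6]
tcp_rot: [-1.562, -0.003, -1.537]
contact_force: [0.1, -0.6, 0.3]
grip_width: 70.2
```

Run:
```python
from h import *
st(); ci=vision.camera_info("wrist"); im=vision.capture("wrist"); np.savez("pics/w8.npz",**ci); cv2.imwrite("pics/w8.png",im[:,:,::-1])
delta([434.8,218.9,30],1.606-np.pi)
```

```text
t 9.07 tcp [437.1 218.2 111.6] [-1.5616 -0.0026 -1.5368] F [ 0.1 -0.6  0.3] w 70.2 q [ 0.31  0.42  1.8  -0.01  0.91  0.28]
shift cm [-0.09  8.2  -0.34] turn -0.0015
```

View pics/w8.png

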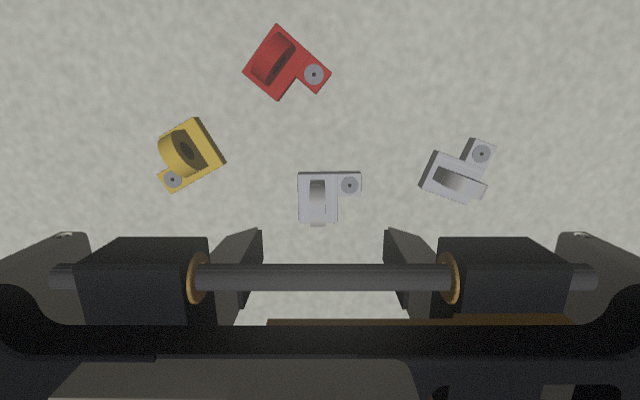

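Run:
```python
from h import *
im=cv2.imread("pics/w8.png")[:,:,::-1]
crop(im,285,155,385,235,7,"w8b.png")
```

```text
(no output)
```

View pics/w8b.png

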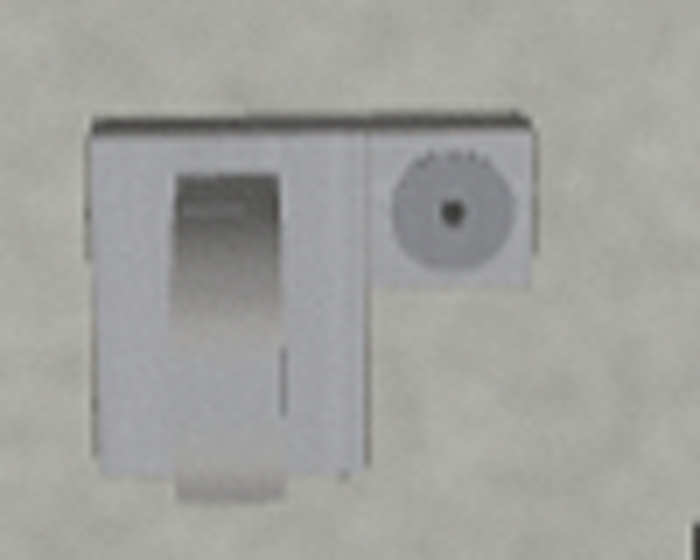

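Run:
```python
from h import *
ci=np.load("pics/w8.npz")
p=[(92,138),(98,470),(364,470),(531,130),(530,286),(368,287)]
t,a,r=rigid([(22,17),(-22,17),(-22,-17),(22,-37),(2,-37),(2,-17)],onz(ci,[(285+x/7-.43,155+y/7-.43) for x,y in p],12)); print(t.round(1),round(a,4),r.round(1).tolist())
delta(list(t)+[30],a-np.pi)
```

```text
[434. 219.] 1.6102 [[-1.0, 1.0], [-0.4, -0.7], [0.4, -0.4], [0.7, 0.5], [0.3, -0.1], [0.0, -0.2]]
shift cm [-0.1   8.2  -0.42] turn -0.0056
```

{"method": "apply_moves", "body": {"rows": [[[-0.1,5,-0.4],-0.005,7.0],[[-0.1,8.2,-0.4],-0.005,7.0],[[-0.1,8.2,-0.4],-0.005,7.0],[[-0.1,8.2,-0.4],-0.005,7.0],[[-0.1,8.2,-0.4],-0.005,4.0]]}}

```text
time: 9.75
tool_pos: [435.6, 219.2, 31.7]
tcp_rot: [-1.557, -0.001, -1.532]
contact_force: [-0.1, 0.4, -0.7]
grip_width: 64.0
```

{"method": "apply_moves", "body": {"rows": [[[0,0,0],0,0.5],[[0,0,0],0,0.5],[[0,0,0],0,0.5],[[0,0,0],0,0.5],[[0,0,0],0,0.5]]}}

```text
time: 10.38
tool_pos: [435.4, 219.2, 31.6]
tcp_rot: [-1.558, -0.001, -1.532]
contact_force: [-0.9, 0.0, 0.0]
grip_width: 14.6
```

{"method": "apply_moves", "body": {"rows": [[[0,0,0],0,0.5],[[0,0,0],0,0.5],[[0,-3,0],0,0.5],[[0,-8,0],0,0.5],[[0,-12,0],0,0.5]]}}

```text
time: 11.0
tool_pos: [434.0, 219.4, 152.9]
tcp_rot: [-1.557, -0.001, -1.532]
contact_force: [0.4, 0.5, -2.0]
grip_width: 11.6
```

Run:
```python
from h import *
st(); im=vision.capture("wrist"); cv2.imwrite("pics/w9.png",im[:,:,::-1])
delta([616,80,190],-np.pi)
```

```text
t 11.0 tcp [434.  219.4 152.9] [-1.5570e+00 -1.4000e-03 -1.5324e+00] F [ 0.4  0.5 -2. ] w 11.6 q [ 0.31  0.36  1.77 -0.01  1.    0.28]
shift cm [14.71 -2.86 17.49] turn -1.5322
```

View pics/w9.png

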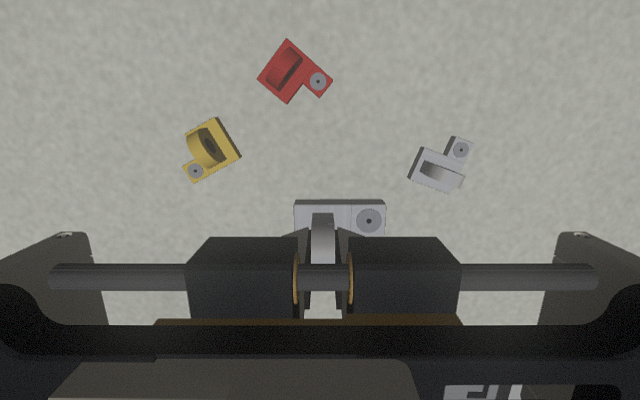

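Run:
```python
from h import *
delta([565,15,190],-np.pi)
```

```text
shift cm [21.   -2.99 12.14] turn -1.5322
```

{"method": "apply_moves", "body": {"rows": [[[0,-3,3],0.3,0.5],[[8,-3,6],0.5,0.5],[[14,-3,9],0.7,0.5],[[18,-3,12],0.88,0.5],[[21,-3,12.1],1.06,0.5]]}}

```text
time: 11.68
tool_pos: [566.1, 12.5, 189.3]
tcp_rot: [-1.558, 0.018, -2.477]
contact_force: [-0.0, 0.3, -2.6]
grip_width: 11.9
```

Run:
```python
from h import *
st();delta([565,15,190],-np.pi)
```

```text
t 11.68 tcp [566.1  12.5 189.3] [-1.5583  0.0182 -2.4771] F [-0.   0.3 -2.6] w 11.9 q [-0.12  0.45  1.51  0.    1.16  0.79]
shift cm [-0.07 -0.07 -0.26] turn 0.6645
```

{"method": "apply_moves", "body": {"rows": [[[0,0,-0.2],0.18,0.5],[[0,0,-0.2],0.36,0.5],[[0,0,-0.2],0.54,0.5],[[0,0,-0.2],0.665,0.5],[[0,0,-0.2],0.665,0.5]]}}

```text
time: 12.3
tool_pos: [564.8, 14.0, 188.6]
tcp_rot: [-1.572, 0.021, -3.141]
contact_force: [0.0, 0.5, -2.0]
grip_width: 11.9
```

Run:
```python
from h import *
for i in range(3): vision.capture("side")
st(); ci=vision.camera_info("wrist"); im=vision.capture("wrist"); np.savez("pics/w10.npz",**ci); cv2.imwrite("pics/w10.png",im[:,:,::-1]); st()
```

```text
t 12.45 tcp [564.8  14.1 188.9] [-1.5722  0.0216 -3.14  ] F [ 0.2  0.4 -2.8] w 12.1 q [-0.11  0.45  1.51  0.    1.16  1.45]
t 12.5 tcp [564.9  14.1 189. ] [-1.5722  0.0218 -3.1404] F [-0.9  0.2 -3. ] w 11.6 q [-0.11  0.45  1.51  0.    1.16  1.46]
```

View pics/w10.png

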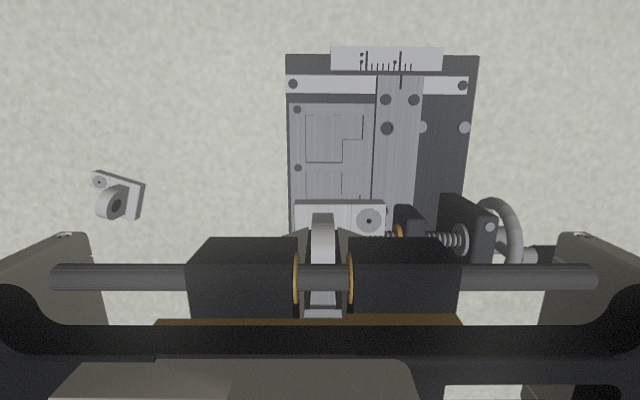

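Run:
```python
from h import *
im=cv2.imread("pics/w10.png")[:,:,::-1]
crop(im,280,40,400,240,3.9,"w10b.png");crop(im,285,95,385,175,7,"w10c.png")
```

```text
(no output)
```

View pics/w10c.png

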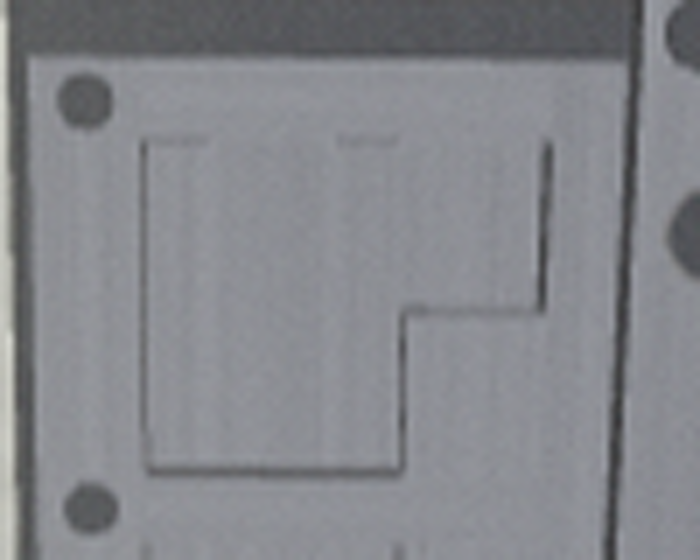

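View pics/w10b.png

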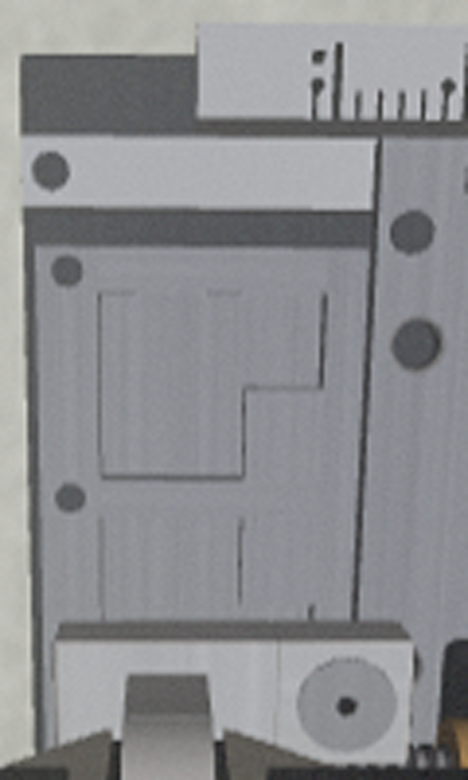

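Run:
```python
from h import *
ci=np.load("pics/w10.npz")
p=[(142,138),(147,472),(403,474),(404,313),(543,312),(550,138)]
t,a,r=rigid([(24,19),(-24,19),(-24,-19),(0,-19),(0,-39),(24,-39)],onz(ci,[(285+x/7-.43,95+y/7-.43) for x,y in p],29)); print("pocket4",t.round(1),round(a,4),r.round(1).tolist())
q=[(56,640),(412,643)]
W=onz(ci,[(280+x/3.9-.4,40+y/3.9-.4) for x,y in q],169.4); t2,a2,r2=rigid([(22,17),(22,-37)],W); print("held",t2.round(1),a2.round(4),r2.round(1).tolist())
```

```text
pocket4 [616.1  11.9] -0.0036 [[0.1, 0.1], [-0.3, 0.3], [-0.2, 0.1], [0.4, -0.3], [0.2, -0.2], [-0.1, -0.1]]
held [566.6  13.1] -0.0078 [[0.0, 0.6], [-0.0, -0.6]]
```

Run:
```python
from h import *
delta([615.5,12.3,100],-np.pi);delta([615.5,12.3,68],-np.pi)
```

```text
shift cm [-4.87  9.01  0.2 ] turn 0.0011
shift cm [-4.8  12.21  0.2 ] turn 0.0011
```

{"method": "apply_moves", "body": {"rows": [[[-4.87,4,0.2],0,0.5],[[-4.87,9,0.2],0,0.5],[[-4.8,12.2,0.2],0,0.5],[[-4.8,12.2,0.2],0,0.5],[[-4.8,12.2,0.2],0,0.5]]}}

```text
time: 13.12
tool_pos: [616.5, 12.3, 69.7]
tcp_rot: [-1.572, 0.024, -3.14]
contact_force: [-0.3, -1.0, -2.1]
grip_width: 11.6
```

Run:
```python
from h import *
for i in range(3): im=vision.capture("side")
crop(im,240,120,375,260,5,"s11.png")
st(); im=vision.capture("wrist"); cv2.imwrite("pics/w11.png",im[:,:,::-1]);delta([615.5,12.3,55],-np.pi)
```

```text
t 13.28 tcp [616.6  12.2  70.2] [-1.5718  0.0254 -3.1402] F [ 0.4  0.1 -2.4] w 11.8 q [-0.11  0.66  1.49  0.    0.97  1.46]
shift cm [ 0.13  1.49 -0.  ] turn 0.0013
```

View pics/w11.png

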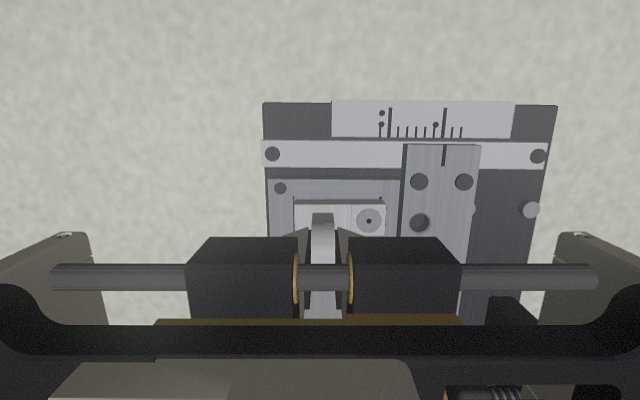

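View pics/s11.png

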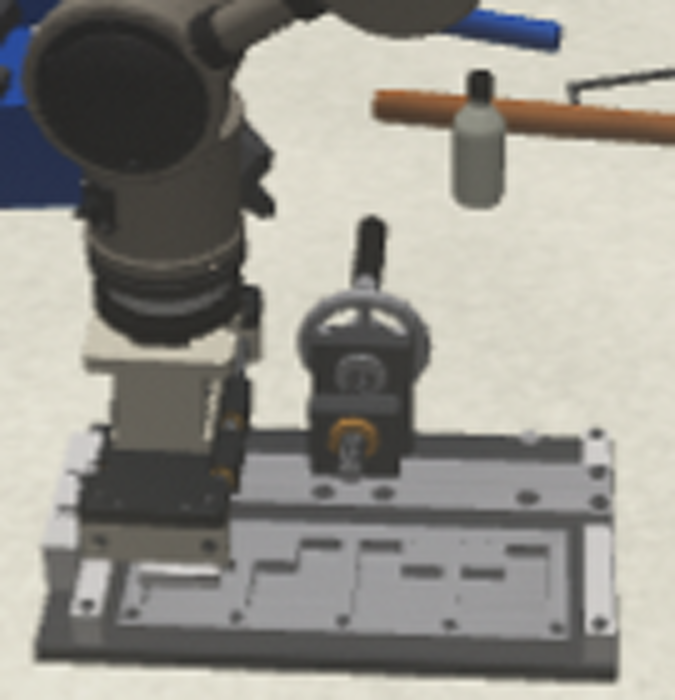

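Run:
```python
from h import *
im=cv2.imread("pics/w11.png")[:,:,::-1]
crop(im,260,170,420,250,5,"w11b.png")
```

```text
(no output)
```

View pics/w11b.png

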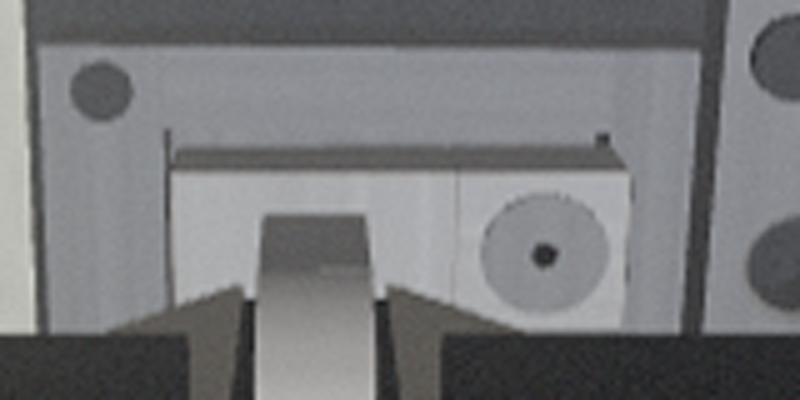

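Run:
```python
from h import *
ci=vision.camera_info("wrist")
f=lambda l:[(260+x/5-.4,170+y/5-.4) for x,y in l]
print("foot bottom",onz(ci,f([(176,149),(608,149)]),38.6).round(1))
print("foot top",onz(ci,f([(170,171),(630,171)]),50.6).round(1))
print("pocket",onz(ci,f([(166,131),(605,133)]),29).round(1)); st()
```

```text
foot bottom [[639.7  28.2  38.6]
 [639.7 -25.2  38.6]]
foot top [[640.3  27.7  50.6]
 [640.4 -25.5  50.6]]
pocket [[639.5  30.3  29. ]
 [639.3 -26.7  29. ]]
t 13.32 tcp [616.4  12.2  69.9] [-1.5719  0.0249 -3.1403] F [ 0.2  0.2 -2.3] w 11.7 q [-0.11  0.67  1.49  0.    0.96  1.46]
```

Run:
```python
from h import *
for z in (62,54,51): delta([614.2,12.4,z],-np.pi)
```

```text
shift cm [ 0.24  0.79 -0.02] turn 0.0013
shift cm [ 0.26  1.59 -0.01] turn 0.0013
shift cm [ 0.27  1.89 -0.01] turn 0.0013
```

{"method": "apply_moves", "body": {"rows": [[[0.24,0.2,0],0,0.5],[[0.24,0.8,0],0,0.5],[[0.26,1.3,0],0,0.5],[[0.26,1.6,0],0,0.5],[[0.26,1.6,0],0,0.5]]}}

```text
time: 13.95
tool_pos: [614.0, 12.3, 53.4]
tcp_rot: [-1.572, 0.024, -3.14]
contact_force: [0.0, 0.4, -2.2]
grip_width: 11.8
```

Run:
```python
from h import *
st(); im=vision.capture("wrist"); ci=vision.camera_info("wrist");cv2.imwrite("pics/w12.png",im[:,:,::-1]);crop(im,260,170,420,250,5,"w12b.png");st()
```

```text
t 13.95 tcp [614.   12.3  53.4] [-1.572   0.024  -3.1402] F [ 0.   0.4 -2.2] w 11.8 q [-0.11  0.68  1.51  0.    0.93  1.46]
t 14.0 tcp [614.2  12.3  53.6] [-1.5719  0.0245 -3.1402] F [-0.2  0.4 -2.7] w 11.7 q [-0.11  0.68  1.51  0.    0.93  1.46]
```

View pics/w12b.png

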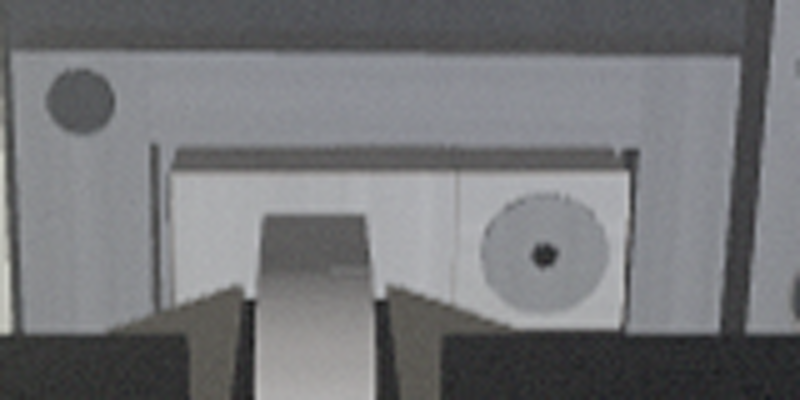

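{"method": "apply_moves", "body": {"rows": [[[0,0.15,0],0,0.5],[[0,0.25,0],0,0.5],[[0,0.3,0],0,0.5],[[0,0.3,0],0,0.5],[[0,0.3,0],0,0.5]]}}

```text
time: 14.62
tool_pos: [614.6, 12.3, 52.0]
tcp_rot: [-1.572, 0.026, -3.14]
contact_force: [-2.2, -0.0, 7.3]
grip_width: 11.5
```

{"method": "apply_moves", "body": {"rows": [[[0,0,0],0,3.0],[[0,0,0],0,3.0],[[0,0,0],0,3.5],[[0,-3,0],0,3.5],[[0,-10,0],0,3.5]]}}

```text
time: 15.25
tool_pos: [610.4, 12.3, 142.5]
tcp_rot: [-1.572, 0.019, -3.14]
contact_force: [0.9, -1.1, 0.5]
grip_width: 34.6
```

Run:
```python
from h import *
st(); ci=vision.camera_info("wrist"); im=vision.capture("wrist"); np.savez("pics/w13.npz",**ci);cv2.imwrite("pics/w13.png",im[:,:,::-1])
delta([547.3,238.9,190],2.819-np.pi)
```

```text
t 15.25 tcp [610.4  12.3 142.5] [-1.5725  0.019  -3.1402] F [ 0.9 -1.1  0.5] w 34.6 q [-0.11  0.57  1.43  0.    1.12  1.46]
shift cm [  6.63  -3.88 -22.71] turn 0.3243
```

View pics/w13.png

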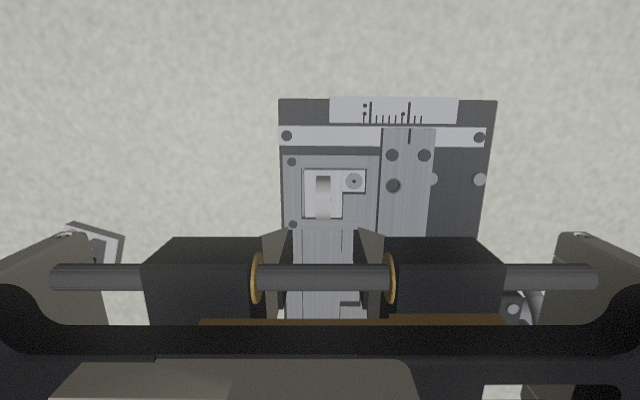

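Run:
```python
from h import *
delta([547.3,238.9,115],2.819-np.pi)
```

```text
shift cm [  6.9    3.62 -22.71] turn 0.3243
```

{"method": "apply_moves", "body": {"rows": [[[1,-1,-6],0.15,5.0],[[3,0,-12],0.32,7.0],[[6.5,3.6,-18],0.325,7.0],[[6.9,3.6,-22.7],0.325,7.0],[[6.9,3.6,-22.7],0.325,7.0]]}}

```text
time: 15.92
tool_pos: [545.3, 242.7, 114.1]
tcp_rot: [-1.582, 0.033, 2.824]
contact_force: [0.6, 0.2, 0.2]
grip_width: 69.8
```

Run:
```python
from h import *
for i in range(2): vision.capture("side")
st(); ci=vision.camera_info("wrist"); im=vision.capture("wrist"); np.savez("pics/w14.npz",**ci);cv2.imwrite("pics/w14.png",im[:,:,::-1])
```

```text
t 16.02 tcp [547.2 239.3 115. ] [-1.582   0.0348  2.8199] F [-0.1 -0.2  0.8] w 70.1 q [ 0.29  0.58  1.51 -0.01  1.02  2.19]
```

View pics/w14.png

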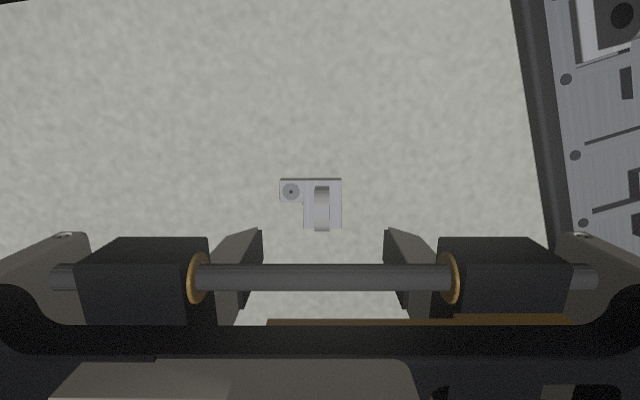

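Run:
```python
from h import *
im=cv2.imread("pics/w14.png")[:,:,::-1]
crop(im,265,165,365,245,7,"w14b.png")
```

```text
(no output)
```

View pics/w14b.png

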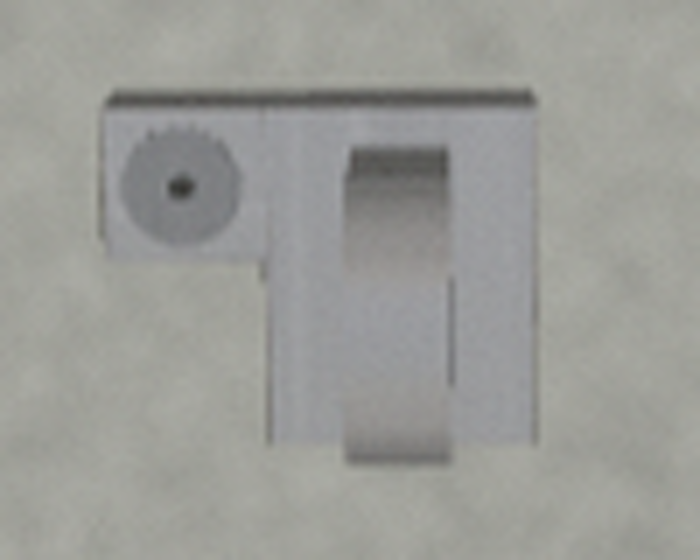

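Run:
```python
from h import *
ci=np.load("pics/w14.npz")
p=[(104,110),(536,108),(535,443),(270,443),(267,263),(105,258)]
t,a,r=rigid([(-22,-37),(-22,17),(22,17),(22,-17),(-2,-17),(-2,-37)],onz(ci,[(265+x/7-.43,165+y/7-.43) for x,y in p],12)); print(t.round(1),round(a,4),r.round(1).tolist())
st()
for z in (60,30): delta(list(t)+[z],a)
```

```text
[548.  239.7] 2.8207 [[0.8, 0.3], [0.2, -0.8], [-0.4, -0.1], [-0.2, 0.2], [0.1, 0.1], [-0.5, 0.2]]
t 16.07 tcp [547.6 238.4 115.2] [-1.5822  0.0351  2.8182] F [ 0.  -0.1 -0.4] w 69.9 q [ 0.29  0.58  1.51 -0.01  1.02  2.19]
shift cm [ 0.2   5.52 -0.07] turn -0.0024
shift cm [ 0.3   8.52 -0.03] turn -0.0024
```

{"method": "apply_moves", "body": {"rows": [[[0.2,4,-0.05],0,7.0],[[0.3,7,-0.05],0,7.0],[[0.3,8.5,-0.03],0,6.0],[[0.3,8.5,-0.03],0,4.0],[[0.3,8.5,-0.03],0,2.0]]}}

```text
time: 16.7
tool_pos: [549.1, 239.4, 31.4]
tcp_rot: [-1.583, 0.037, 2.817]
contact_force: [0.4, 0.2, -0.3]
grip_width: 44.8
```

{"method": "apply_moves", "body": {"rows": [[[0,0,0],0,0.5],[[0,0,0],0,0.5],[[0,0,0],0,0.5],[[0,0,0],0,0.5],[[0,0,0],0,0.5]]}}

```text
time: 17.32
tool_pos: [549.3, 239.6, 31.7]
tcp_rot: [-1.584, 0.037, 2.818]
contact_force: [-0.0, 0.4, 3.3]
grip_width: 12.0
```

{"method": "apply_moves", "body": {"rows": [[[0,-3,0],0,0.5],[[0,-8,0],0,0.5],[[0,-14,0],-0.18,0.5],[[0,-15.8,0],-0.36,0.5],[[0,-15.8,0],-0.54,0.5]]}}

```text
time: 17.95
tool_pos: [543.5, 239.7, 191.5]
tcp_rot: [-1.563, 0.042, -2.919]
contact_force: [-0.5, -0.0, -2.8]
grip_width: 11.9
```

Run:
```python
from h import *
st(); im=vision.capture("wrist");cv2.imwrite("pics/w15.png",im[:,:,::-1]); delta([495,15,190],0)
```

```text
t 17.95 tcp [543.5 239.7 191.5] [-1.5627  0.042  -2.9191] F [-0.5 -0.  -2.8] w 11.9 q [ 0.29  0.49  1.44 -0.01  1.18  1.64]
shift cm [ 9.77 -0.18 20.78] turn 0.2296
```

View pics/w15.png

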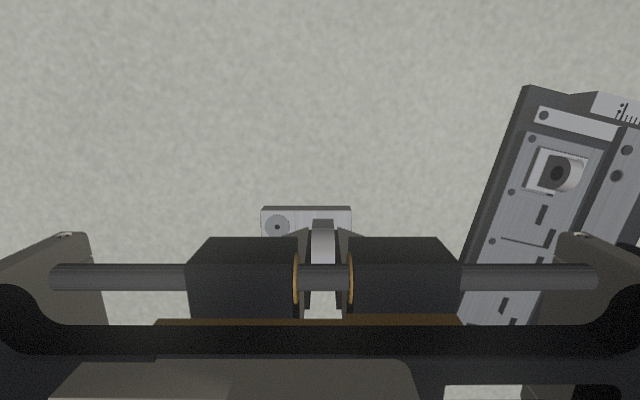

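{"method": "apply_moves", "body": {"rows": [[[2,0,4],-0.18,0.5],[[4,0,8],-0.36,0.5],[[6,0,12],-0.54,0.5],[[8,0,16],-0.72,0.5],[[9.8,0,20.8],-0.9,0.5]]}}

```text
time: 18.62
tool_pos: [494.2, 16.0, 187.5]
tcp_rot: [-1.536, 0.018, -2.017]
contact_force: [1.1, 0.4, -1.5]
grip_width: 12.2
```

{"method": "apply_moves", "body": {"rows": [[[0,0,0],-0.18,0.5],[[0,0,0],-0.36,0.5],[[0,0,0],-0.54,0.5],[[0,0,0],-0.72,0.5],[[0,0,0],-0.9,0.5]]}}

```text
time: 19.25
tool_pos: [493.6, 16.0, 186.8]
tcp_rot: [-1.537, -0.015, -1.115]
contact_force: [-0.3, -0.9, -1.7]
grip_width: 12.1
```

{"method": "apply_moves", "body": {"rows": [[[0,0,0],-0.18,0.5],[[0,0,0],-0.36,0.5],[[0,0,0],-0.54,0.5],[[0,0,0],-0.72,0.5],[[0,0,0],-0.9,0.5]]}}

```text
time: 19.88
tool_pos: [493.1, 16.0, 186.0]
tcp_rot: [-1.562, -0.034, -0.212]
contact_force: [-0.4, -0.4, -1.3]
grip_width: 12.0
```

Run:
```python
from h import *
st(); delta([495,15,190],0)
```

```text
t 19.88 tcp [493.1  16.  186. ] [-1.5622 -0.0342 -0.2117] F [-0.4 -0.4 -1.3] w 12.0 q [-0.13  0.32  1.72  0.01  1.07 -1.49]
shift cm [ 0.22 -0.39 -0.06] turn -0.2117
```

{"method": "apply_moves", "body": {"rows": [[[0.2,0,0],-0.1,0.5],[[0.2,-0.3,0],-0.21,0.5],[[0.2,-0.4,0],-0.21,0.5],[[0.2,-0.4,0],-0.21,0.5]]}}

```text
time: 20.38
tool_pos: [494.7, 15.6, 189.8]
tcp_rot: [-1.569, -0.034, -0.005]
contact_force: [0.6, 0.1, -2.4]
grip_width: 11.9
```

Run:
```python
from h import *
for i in range(2): vision.capture("side")
st(); ci=vision.camera_info("wrist"); im=vision.capture("wrist"); np.savez("pics/w16.npz",**ci);cv2.imwrite("pics/w16.png",im[:,:,::-1]); crop(im,290,60,400,250,4,"w16b.png");
```

```text
t 20.48 tcp [494.7  15.6 189.8] [-1.5694 -0.0347 -0.0036] F [-0.5  0.4 -2.2] w 12.0 q [-0.13  0.32  1.71  0.01  1.08 -1.7 ]
```

View pics/w16.png

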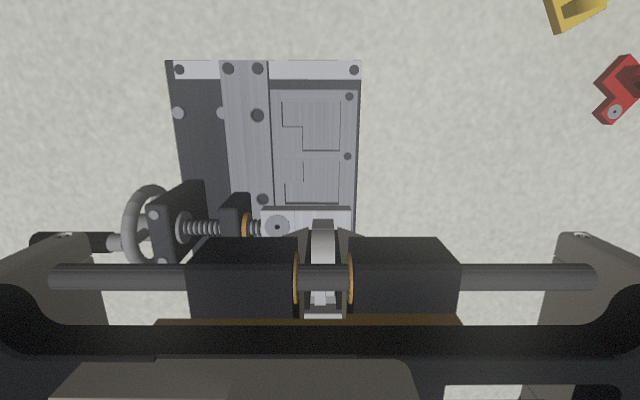

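Run:
```python
from h import *
im=cv2.imread("pics/w16.png")[:,:,::-1]
crop(im,265,80,365,160,7,"w16c.png");crop(im,245,190,365,240,6,"w16d.png")
```

```text
(no output)
```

View pics/w16c.png

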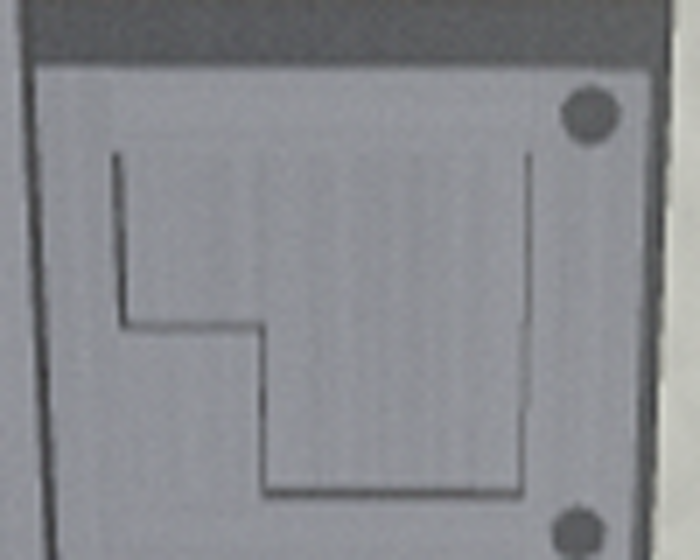

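View pics/w16d.png

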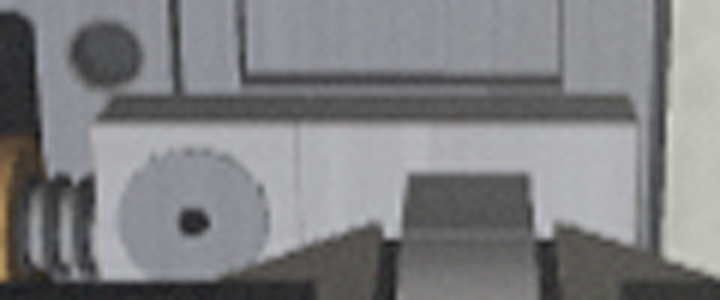

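Run:
```python
from h import *
ci=np.load("pics/w16.npz")
p=[(115,150),(123,326),(263,326),(264,495),(522,495),(530,150)]
t,a,r=rigid([(-24,-39),(0,-39),(0,-19),(24,-19),(24,19),(-24,19)],onz(ci,[(265+x/7-.43,80+y/7-.43) for x,y in p],29)); print("pocket1",t.round(1),round(a,4),r.round(1).tolist())
q=[(93,124),(635,121)]
for z in (170,167):
  W=onz(ci,[(245+x/6-.42,190+y/6-.42) for x,y in q],z); t2,a2,r2=rigid([(-22,-37),(-22,17)],W); print("held",t2.round(1),a2.round(4),r2.round(1).tolist())
st(); T=[t[0]-0.3,t[1]+.5]
for z in (110,72): delta(T+[z],0)
```

```text
pocket1 [441.3  13.1] -0.0079 [[-0.2, -0.2], [-0.0, -0.4], [0.1, -0.3], [0.0, 0.0], [0.1, 0.5], [-0.0, 0.4]]
held [498.7  14.2] 0.0007 [[0.0, -0.8], [-0.0, 0.8]]
held [499.9  14.1] 0.0007 [[0.0, -0.3], [-0.0, 0.3]]
t 20.52 tcp [494.8  15.6 189.9] [-1.5694 -0.0348 -0.0031] F [-0.1  0.1 -2.2] w 11.9 q [-0.13  0.32  1.71  0.01  1.08 -1.7 ]
shift cm [-5.65  7.8  -0.23] turn -0.0031
shift cm [-5.78 11.59 -0.24] turn -0.0031
```

{"method": "apply_moves", "body": {"rows": [[[-5.9,2,-0.1],0,0.5],[[-5.9,7.8,-0.1],0,0.5],[[-6.0,11.6,-0.1],0,0.5],[[-6.0,11.6,-0.1],0,0.5],[[-6.0,11.6,-0.1],0,0.5]]}}

```text
time: 21.15
tool_pos: [439.8, 14.8, 73.0]
tcp_rot: [-1.57, -0.036, -0.004]
contact_force: [0.7, -0.2, -1.6]
grip_width: 12.1
```

Run:
```python
from h import *
for i in range(2): im=vision.capture("side")
crop(im,240,120,375,260,5,"s17.png")
st(); ci=vision.camera_info("wrist"); im=vision.capture("wrist"); np.savez("pics/w17.npz",**ci);cv2.imwrite("pics/w17.png",im[:,:,::-1]); crop(im,225,170,385,250,5,"w17b.png");
```

```text
t 21.25 tcp [440.1  14.8  73.4] [-1.5698 -0.0379 -0.0032] F [ 0.1 -0.3 -2.3] w 11.7 q [-0.15  0.4   1.99  0.01  0.71 -1.72]
```

View pics/w17b.png

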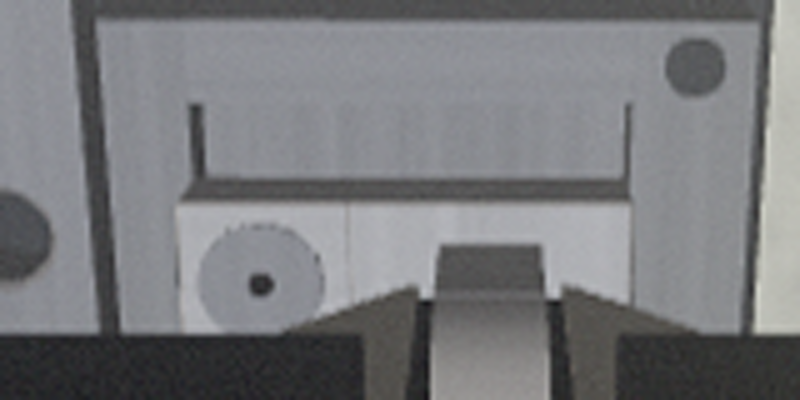

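View pics/s17.png

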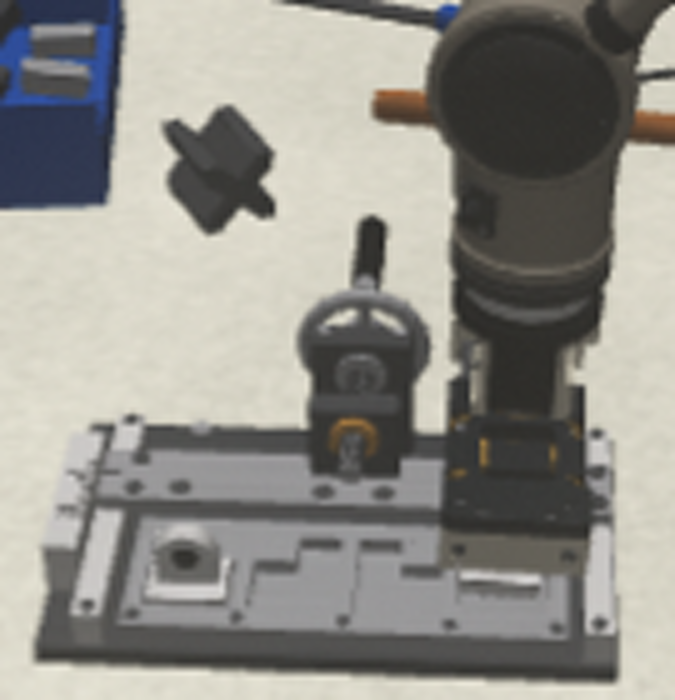

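Run:
```python
from h import *
ci=np.load("pics/w17.npz")
f=lambda l:[(225+x/5-.4,170+y/5-.4) for x,y in l]
for z in (41.7,40.2,38.7): print("foot bottom",z,onz(ci,f([(190,180),(627,179)]),z).round(1))
print("foot top",onz(ci,f([(177,203),(631,200)]),52.2).round(1))
print("pocket",onz(ci,f([(193,103),(630,103)]),29).round(1))
```

```text
foot bottom 41.7 [[423.7 -23.7  41.7]
 [423.8  30.4  41.7]]
foot bottom 40.2 [[424.2 -24.   40.2]
 [424.3  30.6  40.2]]
foot bottom 38.7 [[424.8 -24.3  38.7]
 [424.9  30.7  38.7]]
foot top [[422.7 -23.1  52.2]
 [422.6  29.9  52.2]]
pocket [[417.6 -25.3  29. ]
 [417.9  31.8  29. ]]
```

Run:
```python
from h import *
st()
for z in (66,56,52): delta([435.7,14.8,z],0)
```

```text
t 21.3 tcp [440.   14.8  73.3] [-1.5698 -0.0379 -0.0032] F [-0.3 -0.8 -1.2] w 12.0 q [-0.15  0.4   1.99  0.01  0.71 -1.72]
shift cm [-0.45  0.72 -0.  ] turn -0.0032
shift cm [-0.49  1.71 -0.01] turn -0.0032
shift cm [-0.51  2.11 -0.01] turn -0.0032
```

{"method": "apply_moves", "body": {"rows": [[[-0.45,0.1,0],0,0.5],[[-0.45,0.7,0],0,0.5],[[-0.47,1.2,0],0,0.5],[[-0.49,1.7,0],0,0.5],[[-0.49,1.7,0],0,0.5]]}}

```text
time: 21.92
tool_pos: [435.4, 14.9, 55.6]
tcp_rot: [-1.57, -0.037, -0.003]
contact_force: [-0.5, 1.2, -2.0]
grip_width: 12.0
```

Run:
```python
from h import *
st(); ci=vision.camera_info("wrist"); im=vision.capture("wrist"); crop(im,225,170,385,250,5,"w18b.png");st()
```

```text
t 21.93 tcp [435.4  14.9  55.6] [-1.5696 -0.0366 -0.0033] F [-0.5  1.2 -2. ] w 12.0 q [-0.15  0.43  2.02  0.01  0.65 -1.72]
t 21.98 tcp [435.6  14.8  55.8] [-1.5697 -0.0371 -0.0032] F [-0.5  1.1 -1.5] w 11.9 q [-0.15  0.43  2.02  0.01  0.65 -1.72]
```

View pics/w18b.png

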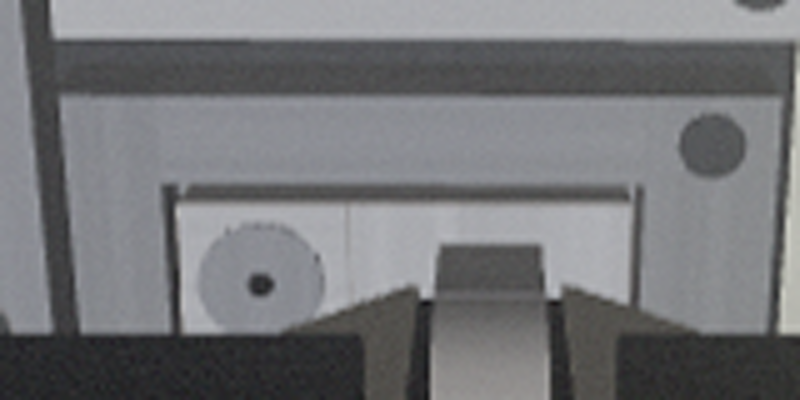

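{"method": "apply_moves", "body": {"rows": [[[0,0.15,0],0,0.5],[[0,0.3,0],0,0.5],[[0,0.45,0],0,0.5],[[0,0.5,0],0,0.5],[[0,0.5,0],0,0.5]]}}

```text
time: 22.6
tool_pos: [436.8, 14.9, 52.1]
tcp_rot: [-1.57, -0.04, -0.003]
contact_force: [-1.3, 1.8, 12.7]
grip_width: 11.6
```

{"method": "apply_moves", "body": {"rows": [[[0,0,0],0,3.0],[[0,0,0],0,3.0],[[0,0,0],0,3.5],[[0,-3,0],0,3.5],[[0,-10,0],0,3.5]]}}

```text
time: 23.22
tool_pos: [431.5, 15.0, 143.7]
tcp_rot: [-1.569, -0.034, -0.003]
contact_force: [1.7, -0.3, 0.1]
grip_width: 34.9
```

Run:
```python
from h import *
st(); ci=vision.camera_info("wrist"); im=vision.capture("wrist"); np.savez("pics/w19.npz",**ci);cv2.imwrite("pics/w19.png",im[:,:,::-1])
im=vision.capture("side"); crop(im,240,180,375,260,5,"s19.png")
```

```text
t 23.23 tcp [431.5  15.  143.7] [-1.5691 -0.0338 -0.0034] F [ 1.7 -0.3  0.1] w 34.9 q [-0.15  0.27  1.93  0.01  0.9  -1.72]
```

View pics/w19.png

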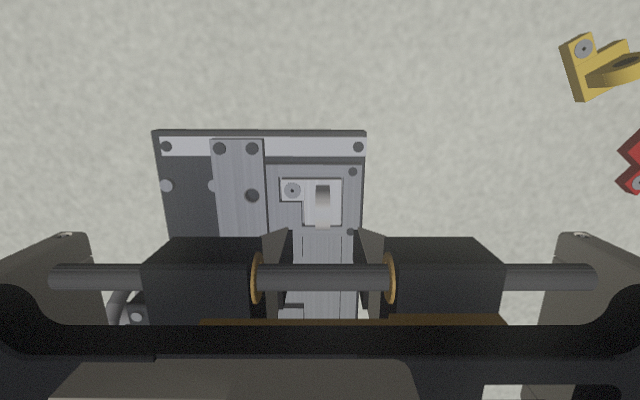

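View pics/s19.png

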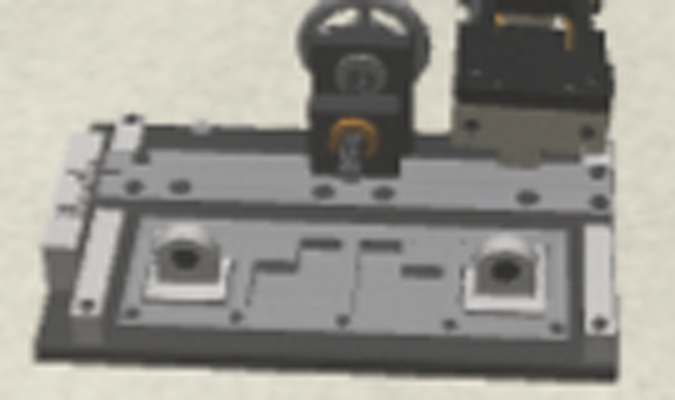

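Run:
```python
from h import *
im=cv2.imread("pics/w19.png")[:,:,::-1]
crop(im,260,160,380,240,6,"w19b.png"); delta([530,-145,290],-np.pi/2)
```

```text
shift cm [ 10.13 -13.55 -15.92] turn 1.5679
```

View pics/w19b.png

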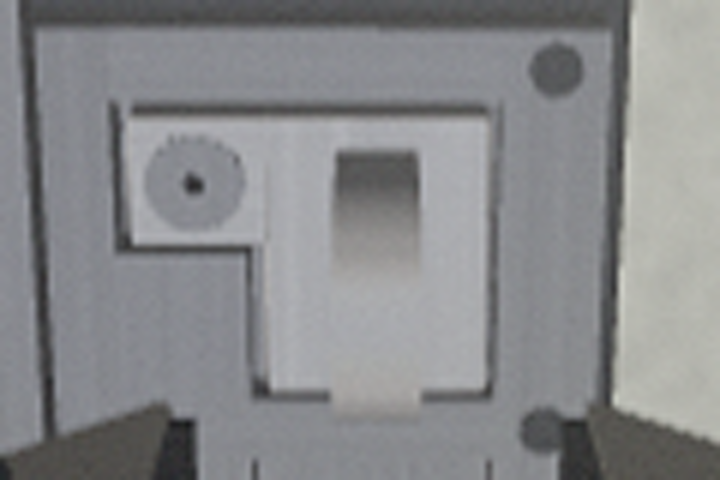

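{"method": "apply_moves", "body": {"rows": [[[0,-6,0],0.1,3.5],[[1,-12,-1],0.28,4.0],[[4,-13.5,-6],0.46,4.0],[[7,-13.5,-11],0.64,4.0],[[10,-13.5,-16],0.82,4.0]]}}

```text
time: 23.95
tool_pos: [529.4, -147.3, 289.2]
tcp_rot: [-1.534, -0.034, -0.829]
contact_force: [0.4, 0.4, -0.1]
grip_width: 39.9
```

Run:
```python
from h import *
st();delta([530,-145,290],-np.pi/2)
```

```text
t 23.95 tcp [ 529.4 -147.3  289.2] [-1.5344 -0.0342 -0.8293] F [ 0.4  0.4 -0.1] w 39.9 q [-0.42  0.33  1.41  0.02  1.36 -1.17]
shift cm [-0.13 -0.07  0.2 ] turn 0.7415
```

{"method": "apply_moves", "body": {"rows": [[[0,0,0],0.18,4.0],[[0,0,0],0.36,4.0],[[0,0,0],0.54,4.0],[[0,0,0],0.735,4.0],[[0,0,0],0.748,4.0]]}}

```text
time: 24.58
tool_pos: [529.3, -147.3, 288.5]
tcp_rot: [-1.522, 0.0, -1.576]
contact_force: [-0.4, 0.6, 0.5]
grip_width: 40.2
```

Run:
```python
from h import *
im=vision.capture("top"); crop(im,180,130,380,260,4,"t20.png")
st(); ci=vision.camera_info("wrist"); im=vision.capture("wrist"); np.savez("pics/w20.npz",**ci);cv2.imwrite("pics/w20.png",im[:,:,::-1])
crop(im,185,0,465,130,2.8,"w20b.png");crop(im,260,100,400,250,4,"w20c.png")
```

```text
t 24.62 tcp [ 529.3 -147.3  288.6] [-1.5218  0.     -1.5751] F [-0.  -0.2  0.2] w 39.8 q [-0.42  0.33  1.41  0.02  1.36 -0.42]
```

View pics/w20b.png

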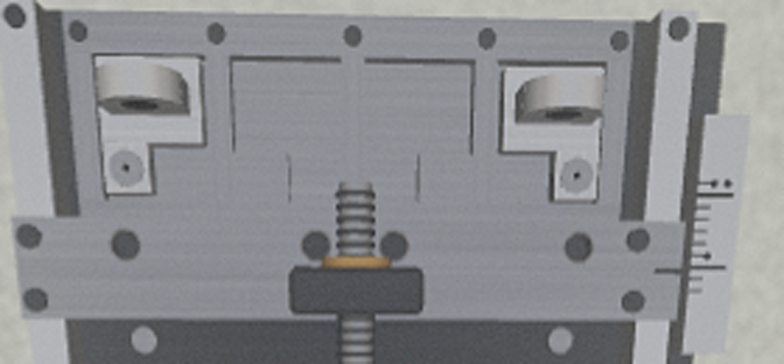

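View pics/w20c.png

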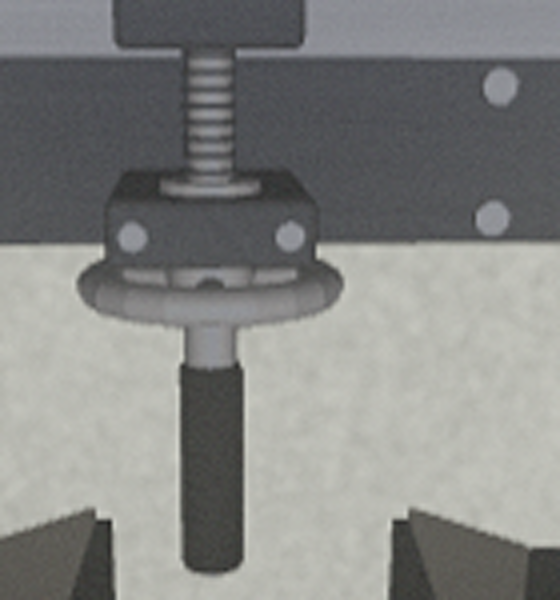

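View pics/t20.png

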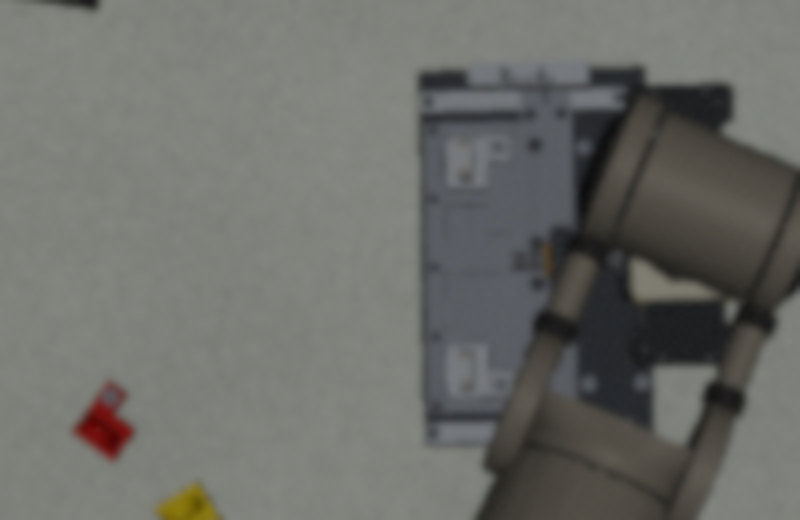

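Run:
```python
from h import *
for z in (170,110):delta([527.3,-201,z],-np.pi/2-.006)
```

```text
shift cm [ 5.37 11.85 -0.77] turn 0.003
shift cm [ 5.37 17.84 -1.06] turn 0.003
```

{"method": "apply_moves", "body": {"rows": [[[5.4,4,-0.5],0,5.0],[[5.4,10,-0.7],0,5.0],[[5.4,15,-0.9],0,5.0],[[5.4,17.8,-1.05],0,5.0],[[5.4,17.8,-1.05],0,5.0]]}}

```text
time: 25.3
tool_pos: [526.1, -200.6, 108.2]
tcp_rot: [-1.526, 0.002, -1.572]
contact_force: [-0.6, -0.2, 0.9]
grip_width: 50.3
```

Run:
```python
from h import *
im=vision.capture("side"); crop(im,240,100,375,220,5,"s21.png")
st(); im=vision.capture("wrist"); cv2.imwrite("pics/w21.png",im[:,:,::-1]); delta([527.3,-201,110],-np.pi/2-.006)
```

```text
t 25.35 tcp [ 527.2 -201.2  110.2] [-1.5229e+00  5.0000e-04 -1.5720e+00] F [ 1.5  0.7 -0.3] w 50.1 q [-0.51  0.52  1.63  0.03  0.95 -0.53]
shift cm [-0.06  0.13 -0.08] turn 0.0045
```

View pics/w21.png

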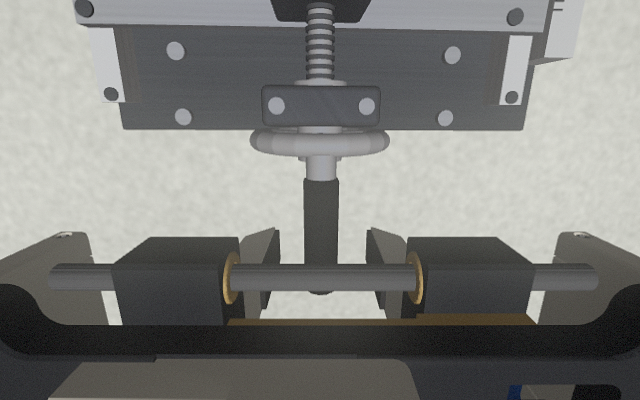

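View pics/s21.png

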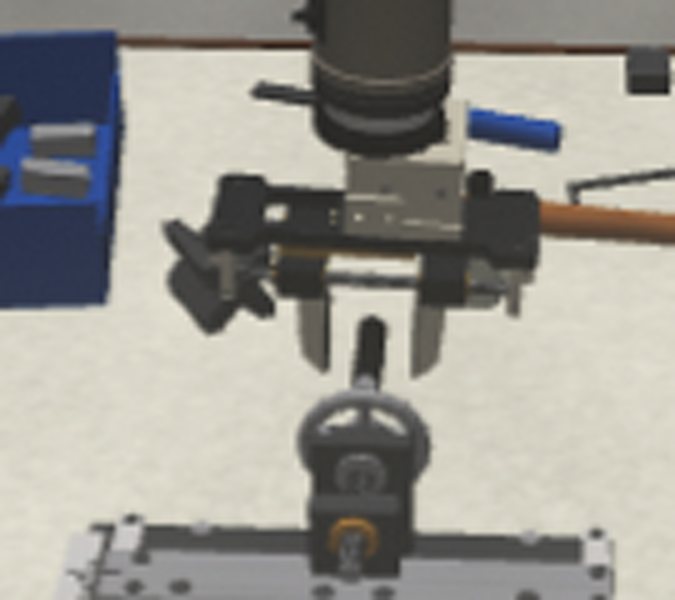

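{"method": "apply_moves", "body": {"rows": [[[0,0,0],0,1.0],[[0,0,0],0,1.0],[[0,0,0],0,1.0],[[0,0,0],0,1.0],[[0,0,0],0,1.0]]}}

```text
time: 26.02
tool_pos: [527.9, -201.7, 111.6]
tcp_rot: [-1.521, -0.001, -1.572]
contact_force: [-2.0, 0.2, 3.2]
grip_width: 17.0
```

{"method": "apply_moves", "body": {"rows": [[[0,0.7,1.85],0,1.0],[[0,2.36,2.93],0,1.0],[[0,4.34,2.83],0,1.0],[[0,5.88,1.6],0,1.0],[[0,6.4,-0.35],0,1.0]]}}

```text
time: 26.65
tool_pos: [528.2, -201.7, 47.0]
tcp_rot: [-1.519, -0.001, -1.573]
contact_force: [0.4, 4.8, 24.4]
grip_width: 17.0
```

Run:
```python
from h import *
st();vision.capture("top");st(); delta([527.3,-201,111.5],-np.pi/2-.006)
```

```text
t 26.65 tcp [ 528.2 -201.7   47. ] [-1.5188e+00 -1.0000e-03 -1.5725e+00] F [ 0.4  4.8 24.4] w 17.0 q [-0.51  0.61  1.68  0.03  0.8  -0.54]
t 26.7 tcp [ 526.4 -201.7   47.4] [-1.5198e+00 -1.0000e-03 -1.5726e+00] F [-3.7  0.9  5.4] w 17.0 q [-0.52  0.61  1.68  0.03  0.8  -0.54]
shift cm [-0.06 -6.4   0.42] turn 0.0042
```

{"method": "apply_moves", "body": {"rows": [[[0,-0.7,-1.8],0,1.0],[[0,-2.36,-2.85],0,1.0],[[0,-4.34,-2.75],0,1.0],[[0,-5.88,-1.52],0,1.0],[[0,-6.4,0.4],0,1.0]]}}

```text
time: 27.32
tool_pos: [526.5, -201.6, 112.0]
tcp_rot: [-1.521, -0.001, -1.573]
contact_force: [-1.5, -2.9, -24.0]
grip_width: 17.0
```

Run:
```python
from h import *
vision.capture("top");st(); delta([527.3,-201,47.5],-np.pi/2-.006)
```

```text
t 27.38 tcp [ 528.6 -201.7  111.4] [-1.5197e+00 -1.0000e-03 -1.5727e+00] F [ 1.1 -1.9  3.7] w 17.1 q [-0.51  0.52  1.62  0.03  0.95 -0.53]
shift cm [-0.08  6.37 -0.46] turn 0.0041
```

Works; repeat (with the small drift corrected).

{"method": "apply_moves", "body": {"rows": [[[0,0.7,1.75],0,1.0],[[0,2.36,2.83],0,1.0],[[0,4.34,2.73],0,1.0],[[0,5.88,1.5],0,1.0],[[0,6.4,-0.45],0,1.0]]}}

```text
time: 28.0
tool_pos: [527.9, -201.8, 46.5]
tcp_rot: [-1.518, -0.001, -1.573]
contact_force: [1.8, 4.9, 27.0]
grip_width: 17.1
```

Run:
```python
from h import *
vision.capture("top");st(); delta([527.3,-201,111.5],-np.pi/2-.006)
```

```text
t 28.05 tcp [ 526.1 -201.7   46.9] [-1.5185e+00 -1.1000e-03 -1.5732e+00] F [-3.6  0.9  6.5] w 17.1 q [-0.52  0.61  1.69  0.03  0.8  -0.54]
shift cm [-0.06 -6.44  0.46] turn 0.0036
```

{"method": "apply_moves", "body": {"rows": [[[0,-0.7,-1.78],0,1.0],[[0,-2.36,-2.83],0,1.0],[[0,-4.34,-2.73],0,1.0],[[0,-5.88,-1.5],0,1.0],[[0,-6.43,0.42],0,1.0]]}}

```text
time: 28.68
tool_pos: [526.2, -201.6, 111.5]
tcp_rot: [-1.52, -0.001, -1.574]
contact_force: [-0.6, -4.0, -24.2]
grip_width: 17.6
```

Run:
```python
from h import *
im=vision.capture("top");crop(im,180,130,380,260,4,"t22.png");st(); delta([527.3,-201,47.5],-np.pi/2-.006)
im=vision.capture("side"); crop(im,240,120,375,260,5,"s22.png")
```

```text
t 28.73 tcp [ 528.4 -201.7  110.9] [-1.5180e+00 -1.1000e-03 -1.5733e+00] F [ 1.  -1.1  3.3] w 16.9 q [-0.51  0.52  1.63  0.03  0.94 -0.53]
shift cm [-0.08  6.33 -0.44] turn 0.0035
```

View pics/s22.png

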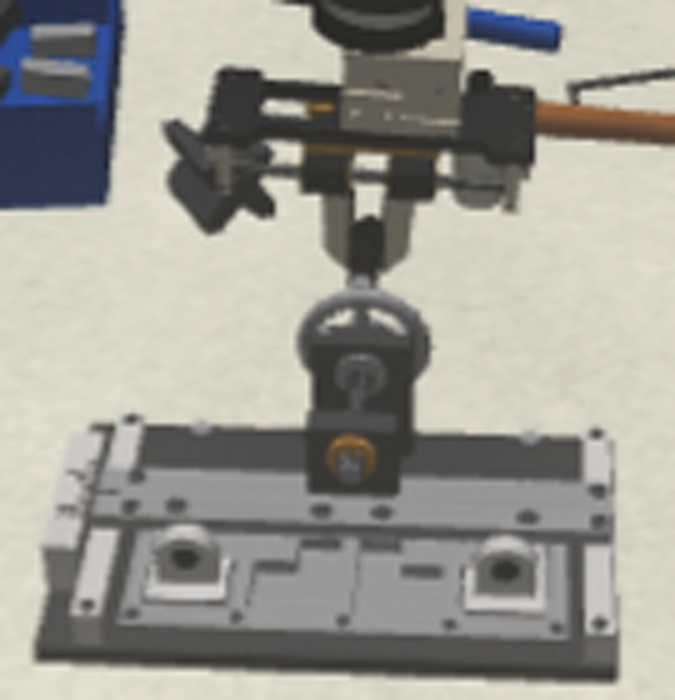

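{"method": "apply_moves", "body": {"rows": [[[0,0.68,1.75],0,1.0],[[0,2.32,2.83],0,1.0],[[0,4.3,2.73],0,1.0],[[0,5.83,1.5],0,1.0],[[0,6.35,-0.43],0,1.0]]}}

```text
time: 29.4
tool_pos: [527.7, -201.8, 46.3]
tcp_rot: [-1.515, -0.001, -1.573]
contact_force: [0.1, 6.2, 28.5]
grip_width: 17.3
```

Run:
```python
from h import *
vision.capture("top");st(); delta([527.3,-201,111.5],-np.pi/2-.006)
```

```text
t 29.45 tcp [ 526.  -201.7   46.7] [-1.5155e+00 -1.4000e-03 -1.5733e+00] F [-3.3  0.7  7.1] w 17.3 q [-0.52  0.61  1.69  0.04  0.79 -0.54]
shift cm [-0.07 -6.46  0.49] turn 0.0035
```

{"method": "apply_moves", "body": {"rows": [[[0,-0.7,-1.78],0,1.0],[[0,-2.37,-2.83],0,1.0],[[0,-4.36,-2.73],0,1.0],[[0,-5.9,-1.5],0,1.0],[[0,-6.45,0.44],0,1.0]]}}

```text
time: 30.08
tool_pos: [525.8, -201.6, 111.3]
tcp_rot: [-1.517, -0.001, -1.574]
contact_force: [-0.9, -2.9, -22.3]
grip_width: 17.1
```

Run:
```python
from h import *
im=vision.capture("top");st(); delta([527.3,-201,47.5],-np.pi/2-.006)
```

```text
t 30.12 tcp [ 528.1 -201.7  110.7] [-1.5151e+00 -1.4000e-03 -1.5735e+00] F [ 1.  -1.   4.3] w 17.2 q [-0.51  0.52  1.63  0.03  0.94 -0.53]
shift cm [-0.08  6.31 -0.43] turn 0.0033
```

{"method": "apply_moves", "body": {"rows": [[[0,0.68,1.75],0,1.0],[[0,2.32,2.83],0,1.0],[[0,4.3,2.73],0,1.0],[[0,5.83,1.5],0,1.0],[[0,6.35,-0.43],0,1.0]]}}

```text
time: 30.75
tool_pos: [527.5, -201.7, 46.0]
tcp_rot: [-1.513, -0.001, -1.574]
contact_force: [0.6, 6.4, 31.8]
grip_width: 17.0
```

Run:
```python
from h import *
vision.capture("top");st(); delta([527.3,-201,111.5],-np.pi/2-.006)
```

```text
t 30.8 tcp [ 525.9 -201.7   46.4] [-1.5140e+00 -1.4000e-03 -1.5738e+00] F [-2.6  1.   8.9] w 16.7 q [-0.52  0.61  1.69  0.04  0.79 -0.54]
shift cm [-0.06 -6.49  0.51] turn 0.003
```

{"method": "apply_moves", "body": {"rows": [[[0,-0.75,-1.77],0,1.0],[[0,-2.4,-2.82],0,1.0],[[0,-4.4,-2.71],0,1.0],[[0,-5.95,-1.48],0,1.0],[[0,-6.5,0.4],0,1.0]]}}

```text
time: 31.42
tool_pos: [525.3, -201.6, 111.0]
tcp_rot: [-1.516, -0.001, -1.574]
contact_force: [-0.0, -3.0, -21.1]
grip_width: 17.3
```

Run:
```python
from h import *
im=vision.capture("top");st();im=vision.capture("side"); crop(im,240,160,375,260,5,"s23.png"); delta([527.3,-201,111.5],-np.pi/2)
```

```text
t 31.48 tcp [ 527.4 -201.7  110.6] [-1.5140e+00 -1.3000e-03 -1.5739e+00] F [ 1.4 -1.5  3.5] w 17.0 q [-0.52  0.52  1.63  0.03  0.94 -0.53]
shift cm [-0.08 -0.09  0.  ] turn -0.0027
```

View pics/s23.png

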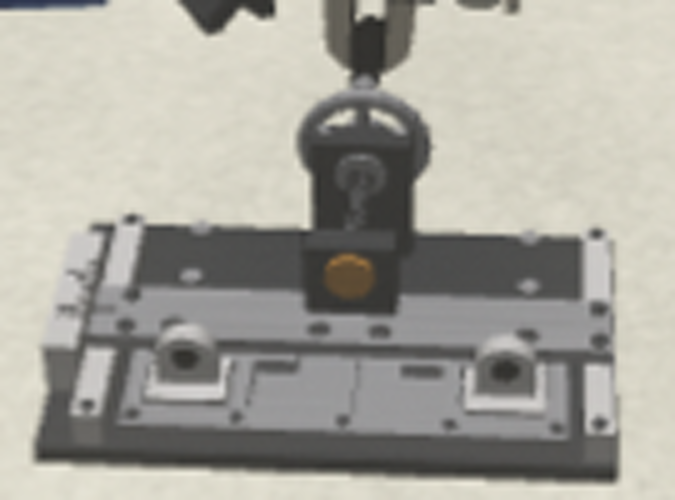

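Handle at the top, the index by the drilling line. Hold, open, lift away.

{"method": "apply_moves", "body": {"rows": [[[0,0,0],0,1.0],[[0,0,0],0,1.0],[[0,0,0],0,4.0],[[0,0,0],0,4.5],[[0,0,0],0,5.0]]}}

```text
time: 32.15
tool_pos: [527.0, -201.7, 110.1]
tcp_rot: [-1.513, -0.001, -1.574]
contact_force: [0.2, -0.3, -0.5]
grip_width: 42.7
```

{"method": "apply_moves", "body": {"rows": [[[0,-2,0],0,5.0],[[0,-6,0],0,5.0],[[0,-12,0],0,5.0],[[-4,-17,-0.8],0,5.0],[[-4,-17,-0.8],0,5.0]]}}

```text
time: 32.78
tool_pos: [510.2, -160.4, 283.3]
tcp_rot: [-1.506, -0.004, -1.572]
contact_force: [-1.1, 0.1, -0.8]
grip_width: 50.0
```

Run:
```python
from h import *
im=vision.capture("side"); cv2.imwrite("pics/s24.png",im[:,:,::-1])
st(); ci=vision.camera_info("wrist"); im=vision.capture("wrist"); cv2.imwrite("pics/w24.png",im[:,:,::-1])
crop(im,185,0,465,150,2.8,"w24b.png");crop(im,400,10,480,120,7,"w24c.png")
```

```text
t 32.83 tcp [ 509.7 -160.8  281. ] [-1.5098 -0.003  -1.5721] F [ 0.4  0.8 -1.4] w 49.8 q [-0.46  0.3   1.48  0.03  1.31 -0.47]
```

View pics/w24b.png

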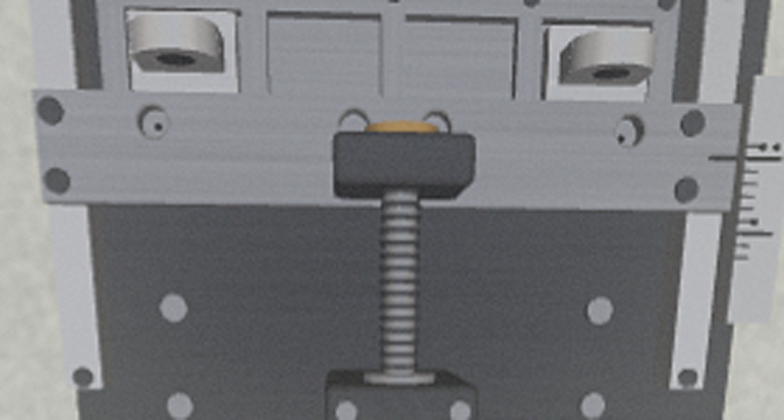

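View pics/w24c.png

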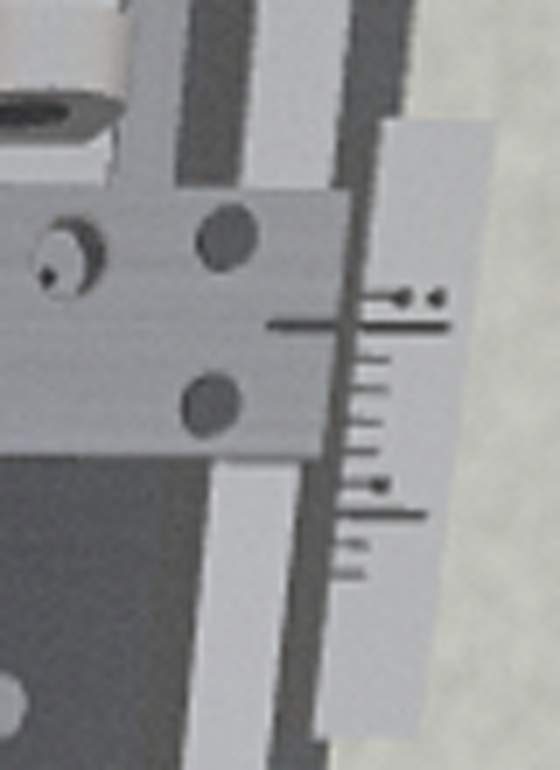

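View pics/s24.png

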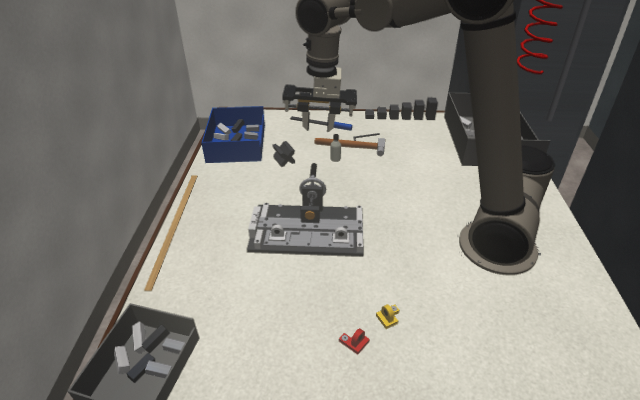

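Run:
```python
from h import *
print(order.close_job()); st()
```

```text
the job is handed in; nothing more can be done
None
the job is handed in; nothing more can be done
```

The jig is loaded and the job is handed in. It took about 33 s of the 210 s allowed. No verdict comes back, so everything below is from my own checks.

- **Bush plate back:** I wound the handwheel back 2¼ turns. The index line then read about 7.8 mm, behind the loading line.
- **Brackets:** Only two castings were on the bench. The right-hand one went into pocket 4 and the left-hand one into pocket 1. I left the red and yellow look-alikes alone.
- **Bush plate forward:** I wound it forward 4 turns. In the last wrist picture the index line stood on the drilling line, within about 0.2 mm as far as the picture shows.
- **Last checks:** Both brackets sat flat in their pockets in the wrist and side pictures. The V-block, bottle and hammer looked unmoved in the side view, judged by eye and not measured. The gripper was open and clear of everything.
- **Tilt and clearance:** The tool had slowly tilted to about 0.06 rad by the end. The left-hand bracket was about 0.07 rad off flat while held, but it settled flat when released. I did not measure the brackets' height above the pocket floor to the millimetre.

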